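# Find the socket that fits the clamp nut

### The job

Find out by trial which of the three look-alike sockets in the grey parts tray fits the hex nut on the rail clamp: pick them from the tray and try them on the nut, and set any that will not go on back in the tray, standing. Finish holding the one that fits, pushed fully down over the nut and still gripped by its shank. Leave the two vials standing where they are.

Things in the scene. Friction and masses are not known exactly. Their poses are not given: they have to be found in the camera images.
- socket_a_mid (a point): One of three steel sockets, alike outside, standing mouth down in the tray, about 120 g: 68 mm tall, round barrel 30 mm across up to 28 mm above the mouth, then a square shank 12 x 12 mm up to 68 mm, its flats facing the socket's x and y axes; grip it by the shank. The point is on the axis half-way up, 34 mm above the mouth; z is up.
- socket_b_mid (a point): Second socket, same outside and frame. In each mouth, unseen while standing, is a hexagonal hole 18 mm deep, two opposite corners on the socket's x axis. Only one of the three goes over the nut, with about 1 mm of play all round; the other two are too small and stop on top of the nut. Which one fits is not told.
- socket_c_mid (a point): Third socket, same outside and frame. To go on, a socket must be turned so that its hexagon matches the nut's within about 15 degrees (every 60 degrees alike). The fitting socket, lowered a little off centre, catches on the nut's bevel 10 to 13 mm above the washer and is pushed sideways towards the centre; shifted 1 mm or so that way it drops on.
- nut_seat (a point): Centre of the washer's upper face under the hex nut, 44.5 mm above the desk; z up. The nut stands on it, fixed: 17 mm across flats, 13 mm high, bevelled top, two corners on this x axis; a 9 mm stud ends 3 mm above it. The right socket goes down until its mouth meets the washer (its middle point 34 mm above this point); one too small stops about 11 to 14 mm higher.
- rail_clamp: The fixed clamp that carries the nut; origin under its centre, the nut's axis is its z axis. Base plate 86 mm (x) by 120 mm (y), 12 mm thick; a steel strap 34 mm wide, 98 mm long along y lies under the washer, its upper face 42 mm above the desk.
- parts_tray: Open grey plastic tray, fixed, 140 mm (x) by 215 mm (y) outside, 26 mm high, walls and floor 4 mm thick; origin under its centre, z up. Low loose parts up to 17 mm high lie among the sockets: a white box 29 mm square, a steel plate 40 x 30 x 8 mm with a hole, a brass hexagon spacer 22 mm wide.
- vial_a: Capped glass vial, 22 mm across, 52 mm tall, standing on the desk behind the clamp; origin at the centre of its underside, z up. Leave it standing.
- vial_b: A second vial like vial_a, standing near it. Leave it standing.
Not all that is in view belongs to the job. What is shaped like the part that bears socket_c_mid but orange or red is not meant.

How it is judged (in metres and radians):
At the end, for the whole second after the job is handed in: One socket (only the fitting one can) is over the nut with its mouth within 3.5 mm of the washer, its axis within 4 mm of the nut's and within 7 degrees of upright, and the fingers still press on it with more than 2 N; the two other sockets stand in the tray (tilted less than 20 degrees) (((z of socket_a_mid in the frame of nut_seat between 0.03 and 0.0375 m and horizontal distance between socket_a_mid and nut_seat below 0.004 m and angle between socket_a_mid's own z axis and vertical below 0.12 rad and contact force between the fingers and socket_a above 2 N and x of socket_b_mid in the frame of parts_tray between -0.07 and 0.07 m and y of socket_b_mid in the frame of parts_tray between -0.108 and 0.108 m and height (world z) of each of socket_b_mid, socket_c_mid below 0.06 m and angle between each of socket_b_mid, socket_c_mid's own z axis and vertical below 0.35 rad and x of socket_c_mid in the frame of parts_tray between -0.07 and 0.07 m and y of socket_c_mid in the frame of parts_tray between -0.108 and 0.108 m) or (z of socket_b_mid in the frame of nut_seat between 0.03 and 0.0375 m and horizontal distance between socket_b_mid and nut_seat below 0.004 m and angle between socket_b_mid's own z axis and vertical below 0.12 rad and contact force between the fingers and socket_b above 2 N and x of socket_a_mid in the frame of parts_tray between -0.07 and 0.07 m and y of socket_a_mid in the frame of parts_tray between -0.108 and 0.108 m and height (world z) of each of socket_a_mid, socket_c_mid below 0.06 m and angle between each of socket_a_mid, socket_c_mid's own z axis and vertical below 0.35 rad and x of socket_c_mid in the frame of parts_tray between -0.07 and 0.07 m and y of socket_c_mid in the frame of parts_tray between -0.108 and 0.108 m) or (z of socket_c_mid in the frame of nut_seat between 0.03 and 0.0375 m and horizontal distance between socket_c_mid and nut_seat below 0.004 m and angle between socket_c_mid's own z axis and vertical below 0.12 rad and contact force between the fingers and socket_c above 2 N and x of socket_a_mid in the frame of parts_tray between -0.07 and 0.07 m and y of socket_a_mid in the frame of parts_tray between -0.108 and 0.108 m and height (world z) of each of socket_a_mid, socket_b_mid below 0.06 m and angle between each of socket_a_mid, socket_b_mid's own z axis and vertical below 0.35 rad and x of socket_b_mid in the frame of parts_tray between -0.07 and 0.07 m and y of socket_b_mid in the frame of parts_tray between -0.108 and 0.108 m))); the arm keeps its last pose, push and grip.
It fails at once if a vial is knocked over or pushed away (angle between any of vial_a, vial_b's own z axis and vertical above 0.5 rad or distance of any of vial_a, vial_b from where it was at the start of the episode above 0.05 m).
It also fails if it takes over 72 s, if anything falls off the work surface, if the arm or the gripper's body presses on something with over 40 N, if the wrist force passes 120 N, or if a joint passes its speed limit or range.

### The arm

A 7-joint arm with a two-finger parallel gripper is mounted at the origin on a cart in front of the work surface, level with it; the furniture and walls round the work are solid. World frame = base frame: x ahead of the robot, y to its left, z up, the work surface at z = 0. Lengths are in mm, angles in rad, forces in N, time in s.
With the tool pointing down it reaches from about 400 to 875 mm from the base axis. Payload 4.4 kg.
Tool frame: the origin (TCP) lies at the very end of the fingers, on their centre line; the grasp point (between the pads) lies 19 mm behind it; y points along the fingers, z is the direction in which the jaws open and shut, and the axes are right-handed (so a half turn about y gives the same grasp; the last joint's range is limited). The gripper opens to 85 mm and grips with 20 to 120 N. Pads are 22 mm wide; open, the fingers measure 114 mm over their backs; the gripper's body (76 mm by 85 mm) begins 54 mm behind the grasp point. The pads swing forward as they close: fully open they stand 13 mm farther back than shut.
Start: joints at [-1.221, 0.628, 0.038, 1.517, -0.027, 0.996, -0.02], TCP at [262.528, 594.64, 231.313] pointing down, gripper open.
Joint ranges: [-3.06, 3.06], [-0.37, 2.12], [-1.25, 1.32], [0.18, 2.47], [-1.1, 4.24], [0.23, 1.98], [-2.94, 2.94]. Speed limits (rad/s): [2.57, 2.57, 3.14, 3.14, 3.14, 3.14, 3.14].

### API

Orientations are given as [roll, pitch, yaw] about the fixed x, y, z axes, in that order (R = Rz(yaw) Ry(pitch) Rx(roll)).
In Python, from cell import read_state, get_image, finish_job gives the robot as it stands. The module is installed in compiled form; this text tells all that it offers.
- The arm moves only by the tool servo_tool, never from a script. Its argument "increments" is a list of rows, each an object of numbers: "dx", "dy", "dz": the shift along the world's x, y, z in cm; "ax", "ay", "az": the turn, a rotation vector about the world's x, y, z in rad; "claw": the closure, from -1 (fully open) to 1 (shut). A call has 1 to 8 rows; each row is the pose to reach, as a shift and turn from the pose commanded when the call began; what a row does not reach only later rows make up. A row lasts 1/12 s, in which the tool goes at most 41.7 mm and 7.16 degrees, less where a joint would pass 70% of its speed; a pose out of reach is approached as far as the arm can. A call with a gripper value outside its range is refused whole. The fingers move at their own pace and stop on an object; the grip force is fixed at half the most. Time passes only in rows, so rows that repeat a pose let the fingers close. It gives the time, the measured TCP pose, the force and the opening at its end, in the units of the state.
- read_state(): the state, without advancing time (a new reading comes with each control period).
- get_image(name): name is "scene" or "side" or "wrist"; returns a dict with "color" (400x640x3 uint8, red, green, blue), "fov_y" (degrees; the focal length in pixels is half the picture's height over the tangent of half this angle, whatever the lens; pixels are square), "cx", "cy" (the principal point, pixels), "R" (3x3) and "t" (3): a world point X has camera coordinates R X + t. Camera axes: x right, y down, z forward; pixel columns grow to the right and rows downward; lengths in mm; the calibration is good to about 2 mm. A picture is of the moment at which its call begins. There is no depth.
- finish_job(): hands the job in, once; it reports no verdict.
The state is a dict: "clock": time; "qpos": joint angles; "qd": joint speeds; "tau": joint torques, N m; "eef_pos": TCP position; "tool_rot": TCP orientation; "force": force on the tool from outside, world axes, zero at the start; "torque": the same for the moment, N m; "width": finger opening in mm.
Only numpy, scipy, OpenCV 4.12 (cv2) and the standard library are available. Lean on these libraries where they do the work, as an engineer would, in place of code of your own. Each camera call takes 0.05 s, during which the arm holds its last target.

## Working session

There is one attempt and no reset: what is moved stays moved. The work goes in short steps, Python scripts to look and compute and a tool call to move; the robot and the scene stay as the last step left them, time stands still between calls to the robot, and variables do not carry over. Pictures are saved under pics/ and viewed, and the job is handed in when it is done.

Besides the shell and the picture viewer there is one more tool, called after ">>>" in YAML: its name, and indented under it one key for each argument. servo_tool: Moves the arm, as the interface text tells. Its arguments: {"type":"object","properties":{"increments":{"type":"array","items":{"type":"object","properties":{"dx":{"type":"number"},"dy":{"type":"number"},"dz":{"type":"number"},"ax":{"type":"number"},"ay":{"type":"number"},"az":{"type":"number"},"claw":{"type":"number"}}}}},"required":["increments"]}

```bash
mkdir -p pics; cat > h.py <<'E'
from cell import *
import numpy as np, cv2
def grab(n,tag):
    d=get_image(n); cv2.imwrite(f'pics/{tag}.png',d['color'][:,:,::-1]); np.savez(f'pics/{tag}.npz',**{k:np.array(v) for k,v in d.items()}); return d
def load(tag): 
    z=np.load(f'pics/{tag}.npz'); return {k:z[k] for k in z.files}
def f(d): return 200/np.tan(np.radians(float(d['fov_y']))/2)
def ray(d,u,v):
    r=d['R'].T@np.array([(u-d['cx'])/f(d),(v-d['cy'])/f(d),1]); return -d['R'].T@d['t'], r/np.linalg.norm(r)
def onz(d,u,v,z):
    o,r=ray(d,u,v); return o+r*(z-o[2])/r[2]
def proj(d,X):
    c=d['R']@np.array(X,float)+d['t']; return np.array([d['cx']+f(d)*c[0]/c[2],d['cy']+f(d)*c[1]/c[2]])
def tri(d1,p1,d2,p2):
    o1,r1=ray(d1,*p1);o2,r2=ray(d2,*p2)
    A=np.stack([r1,-r2],1);s=np.linalg.lstsq(A,o2-o1,rcond=None)[0]
    a=o1+r1*s[0];b=o2+r2*s[1];return (a+b)/2,np.linalg.norm(a-b)
E
python3 - <<'E'
from h import *
for n in ['scene','side','wrist']:
    d=grab(n,n+'0'); print(n,d['fov_y'],d['cx'],d['cy'],(-d['R'].T@d['t']).round(),d['R'].round(2).tolist())
s=read_state(); print({k:np.round(v,3).tolist() for k,v in s.items()})
E
```

```text
scene 52.67005494456878 316.527653752583 202.1706821183887 [372. 677. 894.] [[-0.95, -0.3, -0.0], [-0.24, 0.77, -0.59], [0.18, -0.56, -0.81]]
side 42.03482228971179 316.7609978254652 210.4041233748936 [ 231. 1050.  627.] [[-0.95, -0.32, 0.02], [-0.18, 0.48, -0.86], [0.26, -0.82, -0.51]]
wrist 70.12417109553094 318.5142897975286 197.46793728110825 [188. 627. 374.] [[0.4, 0.91, -0.0], [0.87, -0.38, 0.31], [0.29, -0.13, -0.95]]
{'clock': 0.15, 'qpos': [-1.221, 0.629, 0.038, 1.518, -0.027, 0.996, -0.02], 'qd': [-0.0, -0.002, 0.0, -0.003, 0.0, -0.001, -0.001], 'tau': [0.002, -56.38, 1.228, -19.365, 0.011, 0.007, -0.0], 'eef_pos': [262.369, 594.187, 230.602], 'tool_rot': [-1.572, -0.0, -0.416], 'force': [0.097, 0.011, -0.547], 'torque': [-0.004, -0.01, -0.016], 'width': 85.141}
```

View pics/scene0.png

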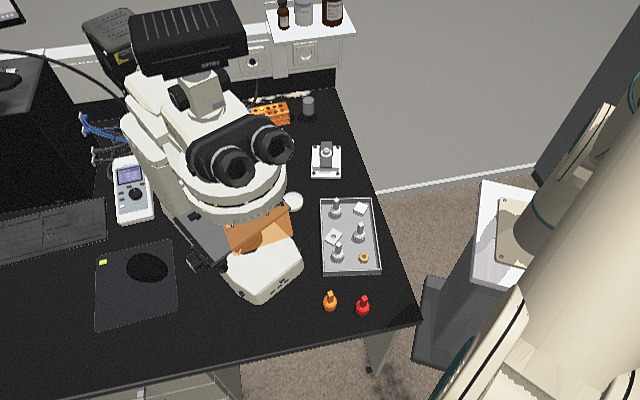

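View pics/side0.png

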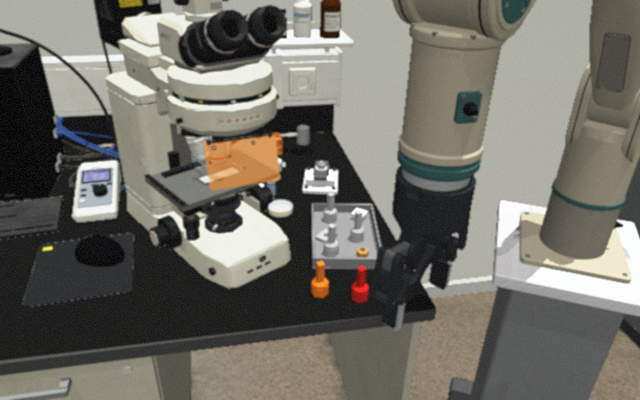

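View pics/wrist0.png

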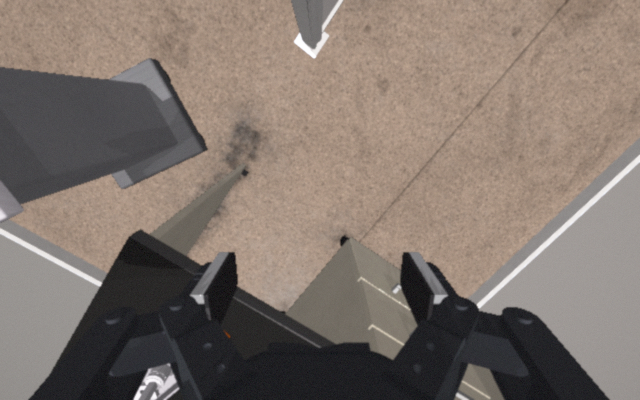

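```bash
python3 - <<'E'
from h import *
d=load('scene0')
for n,(u,v) in dict(c1=(322,199),c2=(371,198),c3=(381,273),c4=(321,276),clamp=(325,160)).items(): print(n,onz(d,u,v,26).round())
for t,(a,b,c,e) in dict(scene0=(290,290,400,400-80),).items(): pass
c=d['color'][90:320,240:400]; cv2.imwrite('pics/c1.png',cv2.resize(c,None,fx=2.6*1.0,fy=2.6,interpolation=cv2.INTER_CUBIC)[:,:,::-1])
s=load('side0'); c=s['color'][115:315,250:400]; cv2.imwrite('pics/c2.png',cv2.resize(c,None,fx=3,fy=3,interpolation=cv2.INTER_CUBIC)[:,:,::-1])
E
```

```text
c1 [557.  63.  26.]
c2 [433.  20.  26.]
c3 [360. 228.  26.]
c4 [492. 278.  26.]
clamp [590. -73.  26.]
```

View pics/c1.png

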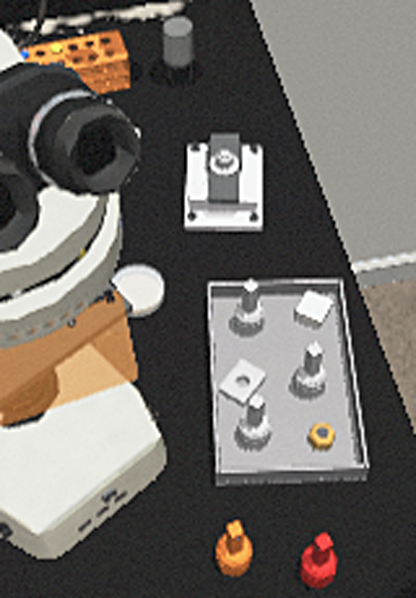

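View pics/c2.png

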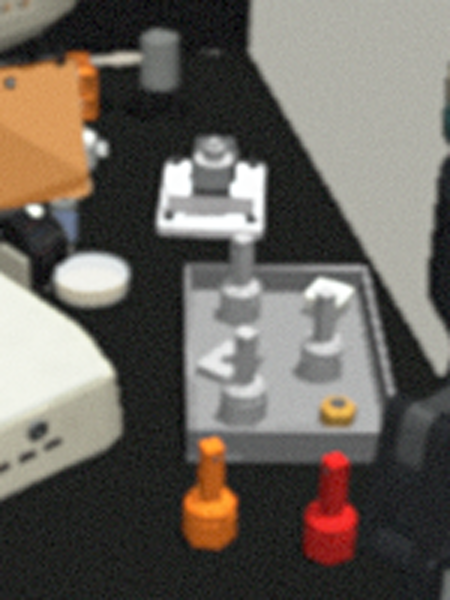

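```bash
python3 - <<'E'
from h import *
a=load('scene0');b=load('side0')
P=dict(s1=((336.2,199.6),(331,194.7)),s2=((361.5,223.5),(358.7,213.3)),s3=((338.8,243.1),(332,225.3)),eyeR=((272,145),(268,25)),eyeL=((237,167),(222,36)),stageBR=((291,205),(280,150)),base=((303,262),(288,255)),nut=((326,151),(321,164)),jar=((308,97),(303.5,126)))
for k,(p,q) in P.items():
    x,e=tri(a,p,b,q); print(k,x.round(),round(e,1), onz(a,*p,72).round(), onz(b,*q,72).round())
E
```

```text
s1 [512.  82.  66.] 1.0 [512.  86.  72.] [509.  91.  72.]
s2 [435. 131.  63.] 1.1 [434. 137.  72.] [432. 146.  72.]
s3 [472. 204.  68.] 0.3 [471. 206.  72.] [470. 210.  72.]
eyeR [561. 299. 463.] 3.9 [736. -42.  72.] [ 1339. -1490.    72.]
eyeL [605. 348. 452.] 10.8 [796.  62.  72.] [ 1436. -1174.    72.]
stageBR [567. 241. 232.] 1.5 [615. 136.  72.] [702. -87.  72.]
base [550. 245.   3.] 1.8 [535. 278.  72.] [515. 334.  72.]
nut [589. -82.  54.] 0.6 [585. -66.  72.] [578. -47.  72.]
jar [ 705. -271.   69.] 1.2 [ 705. -267.   72.] [ 703. -265.   72.]
```

>>> servo_tool:
  increments:
    - {"dx": 3, "dy": -4, "dz": 2, "claw": -1}
    - {"dx": 5, "dy": -8, "dz": 4, "claw": -1}
    - {"dx": 7, "dy": -12, "dz": 6, "claw": -1}
    - {"dx": 9, "dy": -16, "dz": 7, "claw": -1}
    - {"dx": 10.5, "dy": -20, "dz": 7, "claw": -1}
    - {"dx": 12, "dy": -24, "dz": 7, "claw": -1}
    - {"dx": 13.5, "dy": -28, "dz": 7, "claw": -1}
    - {"dx": 15, "dy": -32, "dz": 7, "claw": -1}

```text
invalid input at $.increments[0]: expected keys dx, dy, dz, ax, ay, az, claw
```

>>> servo_tool:
  increments:
    - {"dx": 1, "dy": -4, "claw": -1}
    - {"dx": 2, "dy": -8, "claw": -1}
    - {"dx": 3, "dy": -12, "claw": -1}
    - {"dx": 4, "dy": -16, "claw": -1}
    - {"dx": 4, "dy": -18, "claw": -1}
    - {"dx": 4, "dy": -18, "claw": -1}

```text
invalid input at $.increments[0]: expected keys dx, dy, dz, ax, ay, az, claw
```

```bash
python3 - <<'E'
from h import *
grab('wrist','w1');s=read_state(); print(s['clock'],s['eef_pos'],s['tool_rot'],np.round(s['qpos'],2),s['force'])
E
```

```text
0.2 [262.34498359 594.31222005 230.75302954] [-1.57193781e+00  3.32027352e-05 -4.15798347e-01] [-1.22  0.63  0.04  1.52 -0.03  1.   -0.02] [-0.41543395  0.14987514  0.09662913]
```

View pics/w1.png

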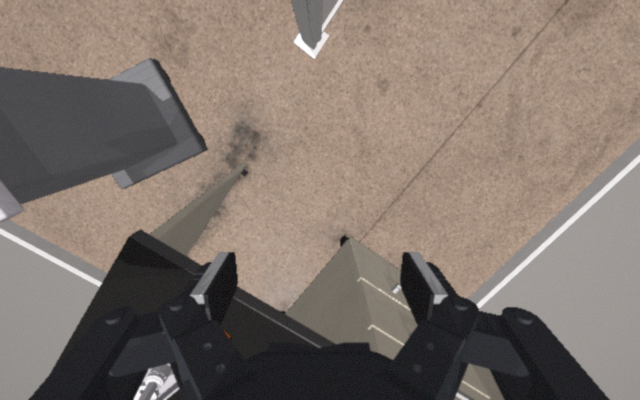

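>>> servo_tool:
  increments:
    - {"dx": 3, "dy": -4, "dz": 2, "ax": 0, "ay": 0, "az": 0, "claw": -1}
    - {"dx": 5, "dy": -8, "dz": 4, "ax": 0, "ay": 0, "az": 0, "claw": -1}
    - {"dx": 8, "dy": -15, "dz": 7, "ax": 0, "ay": 0, "az": 0, "claw": -1}
    - {"dx": 15, "dy": -34, "dz": 7, "ax": 0, "ay": 0, "az": 0, "claw": -1}
    - {"dx": 15, "dy": -34, "dz": 7, "ax": 0, "ay": 0, "az": 0, "claw": -1}
    - {"dx": 15, "dy": -34, "dz": 7, "ax": 0, "ay": 0, "az": 0, "claw": -1}
    - {"dx": 15, "dy": -34, "dz": 7, "ax": 0, "ay": 0, "az": 0, "claw": -1}
    - {"dx": 15, "dy": -34, "dz": 7, "ax": 0, "ay": 0, "az": 0, "claw": -1}

```text
clock: 0.87
eef_pos: [394.8, 299.2, 297.2]
tool_rot: [-1.571, -0.0, -0.416]
force: [1.0, 0.2, -0.5]
width: 85.2
```

>>> servo_tool:
  increments:
    - {"dx": 4, "dy": -15, "dz": 0, "ax": 0, "ay": 0, "az": 0, "claw": -1}
    - {"dx": 4, "dy": -15, "dz": 0, "ax": 0, "ay": 0, "az": 0, "claw": -1}
    - {"dx": 4, "dy": -15, "dz": 0, "ax": 0, "ay": 0, "az": 0, "claw": -1}
    - {"dx": 4, "dy": -15, "dz": 0, "ax": 0, "ay": 0, "az": 0, "claw": -1}
    - {"dx": 4, "dy": -15, "dz": 0, "ax": 0, "ay": 0, "az": 0, "claw": -1}
    - {"dx": 4, "dy": -15, "dz": 0, "ax": 0, "ay": 0, "az": 0, "claw": -1}

```text
clock: 1.37
eef_pos: [434.9, 149.5, 297.1]
tool_rot: [-1.571, -0.0, -0.42]
force: [0.2, 0.6, 0.5]
width: 85.3
```

```bash
python3 - <<'E'
from h import *
grab('wrist','w2');s=read_state(); print(s['clock'],s['eef_pos'],s['tool_rot'],np.round(s['qpos'],2),s['force'])
E
```

```text
1.4167 [434.50063632 151.4007987  297.03720072] [-1.57024549e+00  3.89595626e-04 -4.16952935e-01] [-0.5   0.28  0.14  1.94 -0.05  0.93  0.81] [-0.06520342 -0.00749085 -0.10153727]
```

View pics/w2.png

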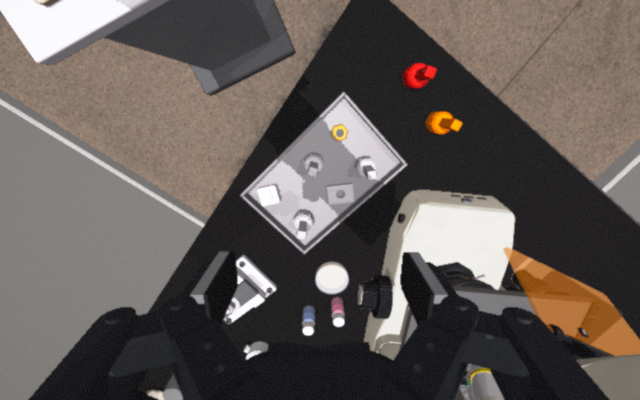

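```bash
python3 - <<'E'
from h import *
d=load('w2')
for k,(u,v,z) in dict(vA_cap=(308,328,52),vA_base=(308,307,0),vB_cap=(339,321,52),vBb=(336,300,0)).items(): print(k,onz(d,u,v,z).round())
for k,p in dict(t1=(343,95),t2=(405,163),t3=(304,251),t4=(243,195)).items(): print(k,onz(d,*p,26).round(1))
c=d['color'][90:260,230:420]; cv2.imwrite('pics/c3.png',cv2.resize(c,None,fx=4.2,fy=3.5*1.0 if 0 else 4.2*0.8,interpolation=cv2.INTER_CUBIC)[:570,:,::-1])
c=d['color'][240:340,200:300]; cv2.imwrite('pics/c4.png',cv2.resize(c,None,fx=5,fy=5,interpolation=cv2.INTER_CUBIC)[:,:,::-1])
E
```

```text
vA_cap [684.  19.  52.]
vA_base [683.  17.   0.]
vB_cap [692.  72.  52.]
vBb [689.  71.   0.]
t1 [364.8 217.4  26. ]
t2 [489.2 264.7  26. ]
t3 [560.6  67.2  26. ]
t4 [435.4  22.6  26. ]
```

View pics/c3.png

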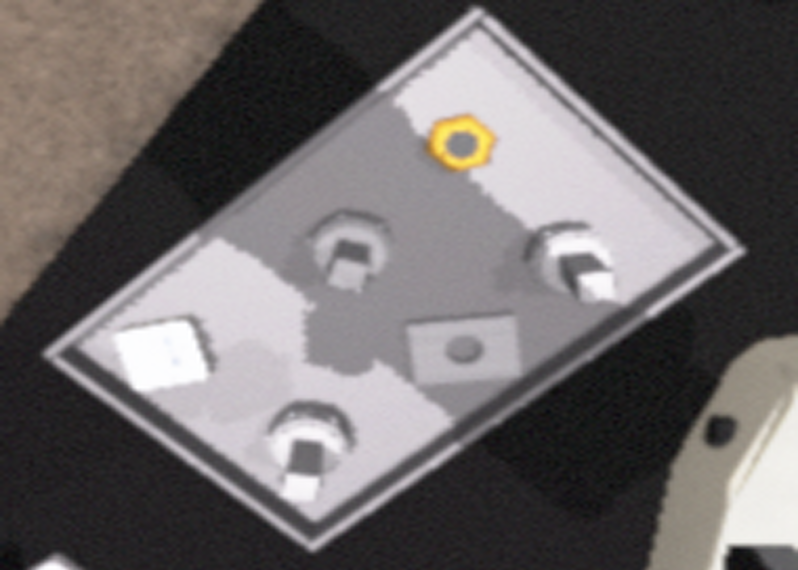

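View pics/c4.png

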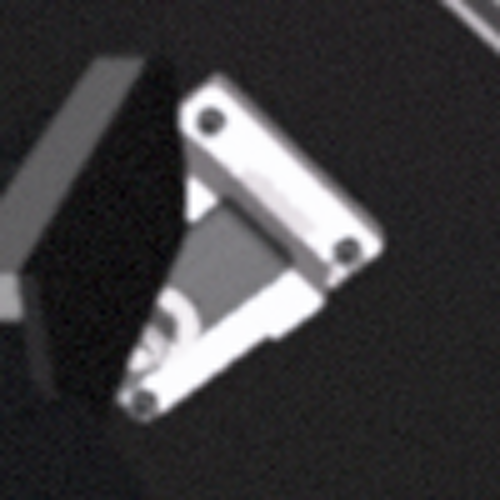

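>>> servo_tool:
  increments:
    - {"dx": 15.4, "dy": -23.2, "dz": -11, "ax": 0, "ay": 0, "az": 0, "claw": -1}
    - {"dx": 15.4, "dy": -23.2, "dz": -11, "ax": 0, "ay": 0, "az": 0, "claw": -1}
    - {"dx": 15.4, "dy": -23.2, "dz": -11, "ax": 0, "ay": 0, "az": 0, "claw": -1}
    - {"dx": 15.4, "dy": -23.2, "dz": -11, "ax": 0, "ay": 0, "az": 0, "claw": -1}
    - {"dx": 15.4, "dy": -23.2, "dz": -11, "ax": 0, "ay": 0, "az": 0, "claw": -1}
    - {"dx": 15.4, "dy": -23.2, "dz": -11, "ax": 0, "ay": 0, "az": 0, "claw": -1}
    - {"dx": 15.4, "dy": -23.2, "dz": -11, "ax": 0, "ay": 0, "az": 0, "claw": -1}
    - {"dx": 15.4, "dy": -23.2, "dz": -11, "ax": 0, "ay": 0, "az": 0, "claw": -1}

```text
clock: 2.08
eef_pos: [590.5, -85.8, 184.1]
tool_rot: [-1.574, -0.001, -0.42]
force: [-0.1, -0.9, -0.3]
width: 85.4
```

>>> servo_tool:
  increments:
    - {"dx": 0, "dy": 0, "dz": 0, "ax": 0, "ay": 0, "az": 0, "claw": -1}
    - {"dx": 0, "dy": 0, "dz": 0, "ax": 0, "ay": 0, "az": 0, "claw": -1}

```text
clock: 2.25
eef_pos: [588.4, -78.4, 186.3]
tool_rot: [-1.57, 0.002, -0.414]
force: [0.6, 0.4, -0.7]
width: 85.3
```

```bash
python3 - <<'E'
from h import *
grab('wrist','w3');grab('scene','s3');s=read_state(); print(s['clock'],s['eef_pos'],s['tool_rot'],np.round(s['qpos'],2),s['force'])
E
```

```text
2.35 [588.39029845 -77.44357265 187.34647923] [-1.56909961e+00  8.75224894e-04 -4.12055418e-01] [-0.01  0.6   0.15  1.73 -0.12  0.82  1.35] [ 0.0311352   0.36623049 -0.76584805]
```

View pics/w3.png

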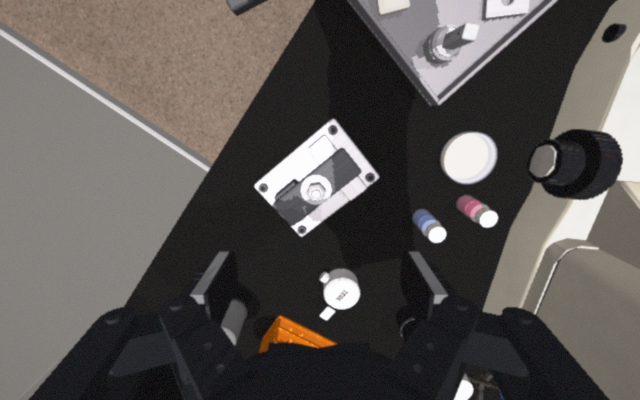

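```bash
python3 - <<'E'
from h import *
d=load('w3')
c=d['color'][165:220,285:350]; cv2.imwrite('pics/c5.png',cv2.resize(c,None,fx=10,fy=10,interpolation=cv2.INTER_CUBIC)[:,:,::-1])
c=d['color'][115:245,245:390]; cv2.imwrite('pics/c6.png',cv2.resize(c,None,fx=4.5,fy=4.5,interpolation=cv2.INTER_CUBIC)[:,:,::-1])
E
```

```text
(no output)
```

View pics/c5.png

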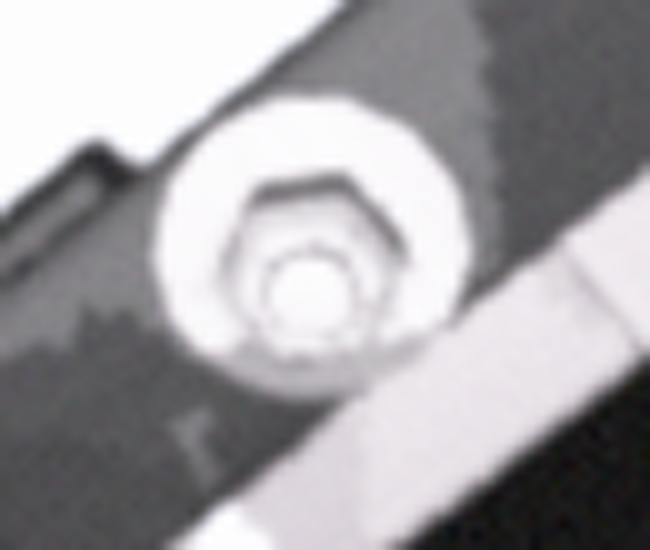

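View pics/c6.png

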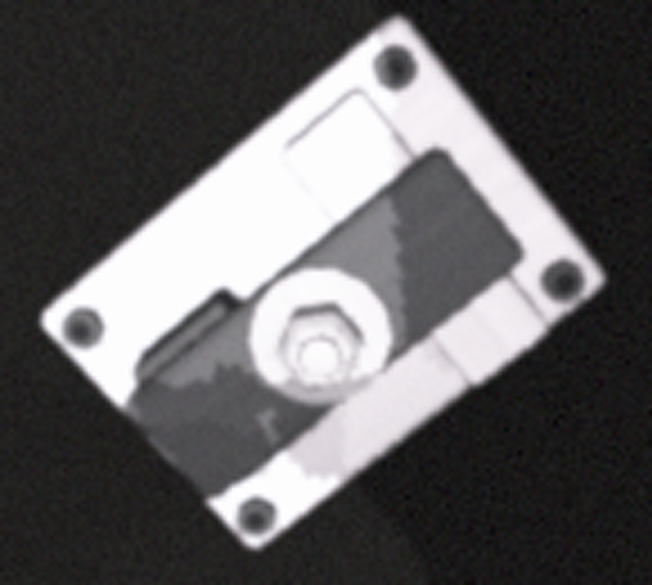

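```bash
python3 - <<'E'
from h import *
d=load('w3')
print('washer',onz(d,315.75,189.15,44.5),'stud',onz(d,315.35,193.85,60.5))
C=[onz(d,*p,12) for p in [(333.4,117.9),(379,176.8),(300.8,236.3),(253.9,185.2)]]
print(np.array(C).round(1), np.mean(C,0))
for i in range(4):
    v=C[(i+1)%4]-C[i]; print(np.linalg.norm(v).round(1), np.degrees(np.arctan2(v[1],v[0])).round(1))
# scene check
s=load('s3'); print(s['color'].shape)
w2=load('w2')
# sockets in w2: barrel + top pixel guesses in c3 (scale 4.2 x 3.36, off 230,90)
for k,p in dict(s1=(302,486),s2=(348,274),s3=(598,285)).items():
    u=(p[0]+.5)/4.2-.5+230; v=(p[1]+.5)/3.36-.5+90; print(k,(u,v),onz(w2,u,v,72).round(1))
E
```

```text
washer [590.75013592 -82.64880993  44.5       ] stud [590.75976237 -82.93724461  60.5       ]
[[ 534.   -37.    12. ]
 [ 615.1  -14.3   12. ]
 [ 647.3 -128.1   12. ]
 [ 566.2 -150.5   12. ]] [590.66230147 -82.48641751  12.        ]
84.3 15.6
118.2 -74.2
84.1 -164.6
118.0 105.9
(400, 640, 3)
s1 (301.5238095238095, 234.29166666666669) [512.8  88.   72. ]
s2 (312.4761904761905, 171.19642857142856) [435.5 140.3  72. ]
s3 (372.0, 174.4702380952381) [471.8 210.6  72. ]
```

>>> servo_tool:
  increments:
    - {"dx": -3, "dy": 4, "dz": 0, "ax": 0, "ay": 0, "az": 0, "claw": -1}
    - {"dx": -5, "dy": 8, "dz": -1, "ax": 0, "ay": 0, "az": 0, "claw": -1}
    - {"dx": -6.5, "dy": 12, "dz": -2, "ax": 0, "ay": 0, "az": 0, "claw": -1}
    - {"dx": -7.3, "dy": 15, "dz": -2.5, "ax": 0, "ay": 0, "az": 0, "claw": -1}
    - {"dx": -7.5, "dy": 16.7, "dz": -3, "ax": 0, "ay": 0, "az": 0, "claw": -1}
    - {"dx": -7.5, "dy": 16.7, "dz": -3, "ax": 0, "ay": 0, "az": 0, "claw": -1}
    - {"dx": -7.5, "dy": 16.7, "dz": -3, "ax": 0, "ay": 0, "az": 0, "claw": -1}
    - {"dx": -7.5, "dy": 16.7, "dz": -3, "ax": 0, "ay": 0, "az": 0, "claw": -1}

```text
clock: 3.02
eef_pos: [513.6, 86.8, 157.9]
tool_rot: [-1.57, -0.001, -0.414]
force: [0.6, -0.7, 0.1]
width: 85.5
```

```bash
python3 - <<'E'
from h import *
d=grab('wrist','w4');s=read_state(); print(s['clock'],s['eef_pos'],s['tool_rot'],np.round(s['qpos'],2),s['force'])
u,v=proj(d,(512.5,88,72)).astype(int);print(u,v)
c=d['color'][v-40:v+20,u-40:u+40]; cv2.imwrite('pics/c7.png',cv2.resize(c,None,fx=10,fy=10,interpolation=cv2.INTER_CUBIC)[:,:,::-1])
E
```

```text
3.0667 [513.90116924  85.86469605 157.81375023] [-1.57040749e+00 -1.43691207e-03 -4.16055232e-01] [-0.33  0.55  0.16  1.96 -0.14  0.64  1.07] [-0.25642401 -0.24019066  0.48433522]
319 201
```

View pics/c7.png

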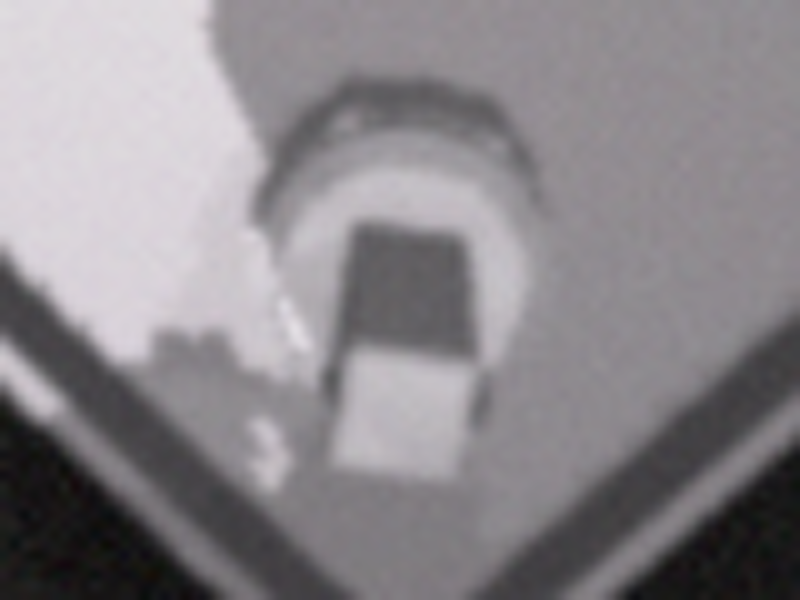

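View pics/w4.png

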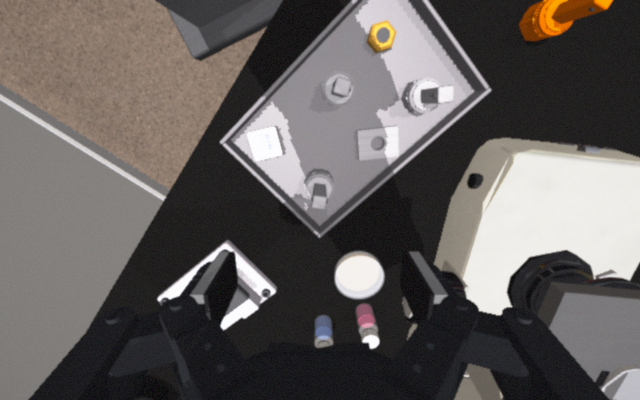

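```bash
python3 - <<'E'
from h import *
d=load('w4')
ims=[]
for (x0,y0) in [(320,68),(395,70)]:
    c=d['color'][y0:y0+60,x0:x0+70]; ims.append(cv2.resize(c,None,fx=8,fy=8,interpolation=cv2.INTER_CUBIC))
cv2.imwrite('pics/c8.png',ims[0][:,:,::-1]);cv2.imwrite('pics/c9.png',ims[1][:,:,::-1])
def sq(P,s,ox,oy,z=72):
    C=np.array([onz(d,(p[0]+.5)/s-.5+ox,(p[1]+.5)/s-.5+oy,z) for p in P]); 
    print(C.mean(0).round(1),[(np.linalg.norm(v).round(1),np.degrees(np.arctan2(v[1],v[0])).round(1)) for v in np.roll(C,-1,0)-C])
sq([(347,345),(475,352),(458,480),(332,465)],10,279,161)
E
```

```text
[512.5  87.5  72. ] [(np.float64(10.9), np.float64(63.0)), (np.float64(11.6), np.float64(-30.5)), (np.float64(10.9), np.float64(-121.0)), (np.float64(10.9), np.float64(149.2))]
```

View pics/c8.png

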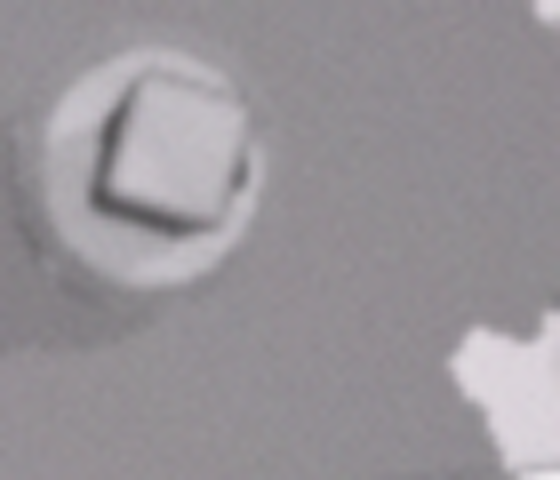

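View pics/c9.png

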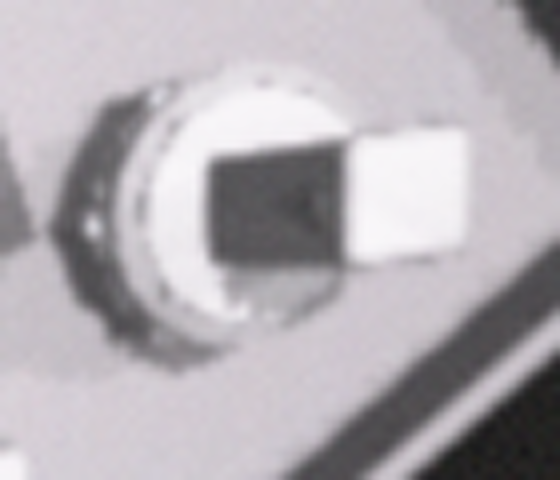

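```bash
python3 - <<'E'
from h import *
d=load('w4')
def sq(P,s,ox,oy,z=72):
    C=np.array([onz(d,(p[0]+.5)/s-.5+ox,(p[1]+.5)/s-.5+oy,z) for p in P]); 
    print(C.mean(0).round(1),[(np.linalg.norm(v).round(1),np.degrees(np.arctan2(v[1],v[0])).round(1)) for v in np.roll(C,-1,0)-C])
sq([(347,345),(475,352),(458,480),(332,465)],10,279,161)
sq([(142,80),(243,102),(215,225),(106,188)],8,320,68)
sq([(346,138),(466,126),(466,250),(348,264)],8,395,70)
E
```

```text
[512.5  87.5  72. ] [(np.float64(10.9), np.float64(63.0)), (np.float64(11.6), np.float64(-30.5)), (np.float64(10.9), np.float64(-121.0)), (np.float64(10.9), np.float64(149.2))]
[435.4 140.   72. ] [(np.float64(9.7), np.float64(54.9)), (np.float64(11.1), np.float64(-35.6)), (np.float64(10.9), np.float64(-131.3)), (np.float64(10.0), np.float64(137.5))]
[472.  209.9  72. ] [(np.float64(11.2), np.float64(71.7)), (np.float64(11.1), np.float64(-15.3)), (np.float64(11.2), np.float64(-107.2)), (np.float64(11.4), np.float64(164.7))]
```

>>> servo_tool:
  increments:
    - {"dx": -0.1, "dy": 0.1, "dz": -3, "ax": 0, "ay": 0, "az": -0.105, "claw": -1}
    - {"dx": -0.1, "dy": 0.1, "dz": -6, "ax": 0, "ay": 0, "az": -0.105, "claw": -1}
    - {"dx": -0.1, "dy": 0.1, "dz": -9, "ax": 0, "ay": 0, "az": -0.105, "claw": -1}
    - {"dx": -0.1, "dy": 0.1, "dz": -11, "ax": 0, "ay": 0, "az": -0.105, "claw": -1}
    - {"dx": -0.1, "dy": 0.1, "dz": -11.8, "ax": 0, "ay": 0, "az": -0.105, "claw": -1}
    - {"dx": -0.1, "dy": 0.1, "dz": -11.8, "ax": 0, "ay": 0, "az": -0.105, "claw": -1}
    - {"dx": -0.1, "dy": 0.1, "dz": -11.8, "ax": 0, "ay": 0, "az": -0.105, "claw": -1}

```text
clock: 3.65
eef_pos: [513.2, 86.4, 39.6]
tool_rot: [-1.571, -0.001, -0.522]
force: [-1.4, -0.4, -0.6]
width: 85.7
```

```bash
python3 - <<'E'
from h import *
d=grab('wrist','w5');s=read_state(); print(s['clock'],s['eef_pos'],s['tool_rot'],s['force'])
c=d['color'][100:400,160:480]; cv2.imwrite('pics/c10.png',cv2.resize(c,None,fx=2,fy=2)[:,:,::-1])
E
```

```text
3.7 [513.63398707  86.74526607  40.14265506] [-1.56966787 -0.00167125 -0.52196993] [-0.54150079  0.15279508  0.04434738]
```

View pics/c10.png

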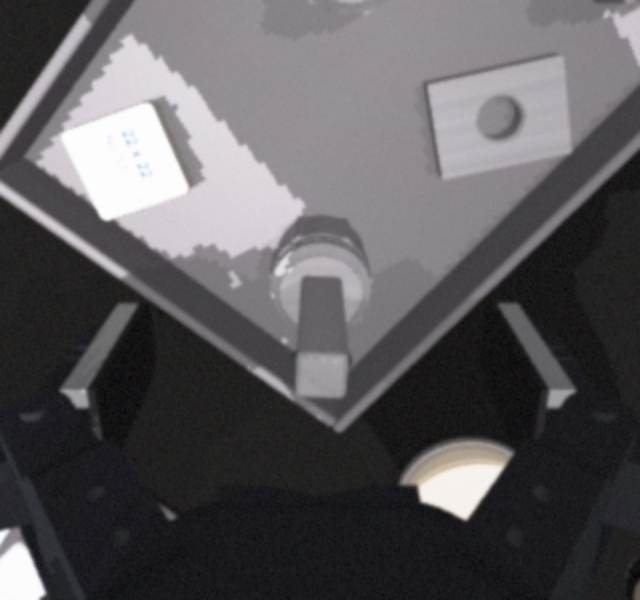

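>>> servo_tool:
  increments:
    - {"dx": 0, "dy": 0, "dz": 0, "ax": 0, "ay": 0, "az": 0, "claw": 1}
    - {"dx": 0, "dy": 0, "dz": 0, "ax": 0, "ay": 0, "az": 0, "claw": 1}
    - {"dx": 0, "dy": 0, "dz": 0, "ax": 0, "ay": 0, "az": 0, "claw": 1}
    - {"dx": 0, "dy": 0, "dz": 0, "ax": 0, "ay": 0, "az": 0, "claw": 1}
    - {"dx": 0, "dy": 0, "dz": 0, "ax": 0, "ay": 0, "az": 0, "claw": 1}
    - {"dx": 0, "dy": 0, "dz": 0, "ax": 0, "ay": 0, "az": 0, "claw": 1}

```text
clock: 4.2
eef_pos: [512.7, 87.4, 39.2]
tool_rot: [-1.57, -0.0, -0.521]
force: [0.4, 0.7, 0.8]
width: 12.4
```

>>> servo_tool:
  increments:
    - {"dx": 0, "dy": 0, "dz": 3, "ax": 0, "ay": 0, "az": 0, "claw": 1}
    - {"dx": 0, "dy": 0, "dz": 7, "ax": 0, "ay": 0, "az": 0, "claw": 1}
    - {"dx": 1.5, "dy": -3, "dz": 9.5, "ax": 0, "ay": 0, "az": 0.09, "claw": 1}
    - {"dx": 3.2, "dy": -7, "dz": 10, "ax": 0, "ay": 0, "az": 0.18, "claw": 1}
    - {"dx": 5, "dy": -11, "dz": 10, "ax": 0, "ay": 0, "az": 0.269, "claw": 1}
    - {"dx": 6.5, "dy": -14.5, "dz": 9.5, "ax": 0, "ay": 0, "az": 0.269, "claw": 1}
    - {"dx": 7.4, "dy": -16.3, "dz": 8.5, "ax": 0, "ay": 0, "az": 0.269, "claw": 1}
    - {"dx": 7.8, "dy": -17, "dz": 7.2, "ax": 0, "ay": 0, "az": 0.269, "claw": 1}

```text
clock: 4.87
eef_pos: [592.3, -89.1, 111.5]
tool_rot: [-1.573, -0.004, -0.259]
force: [-0.4, 0.3, -1.7]
width: 11.4
```

>>> servo_tool:
  increments:
    - {"dx": 0, "dy": 0, "dz": 0, "ax": 0, "ay": 0, "az": 0, "claw": 1}
    - {"dx": 0, "dy": 0, "dz": 0, "ax": 0, "ay": 0, "az": 0, "claw": 1}
    - {"dx": 0, "dy": 0, "dz": 0, "ax": 0, "ay": 0, "az": 0, "claw": 1}

```text
clock: 5.12
eef_pos: [589.8, -80.1, 110.8]
tool_rot: [-1.569, 0.002, -0.249]
force: [-0.1, -0.0, -1.0]
width: 10.9
```

```bash
python3 - <<'E'
from h import *
d=grab('wrist','w6');s=read_state(); print(s['clock'],s['eef_pos'],s['tool_rot'],s['force'],s['width'])
c=d['color'][150:390,180:460]; cv2.imwrite('pics/c11.png',cv2.resize(c,None,fx=2.4,fy=2.4)[:,:,::-1])
E
```

```text
5.1667 [590.16561882 -80.05532034 111.17648259] [-1.56949974e+00  1.00406396e-03 -2.48709287e-01] [ 0.82400287  0.94029946 -1.77270977] 11.221628741306215
```

View pics/c11.png

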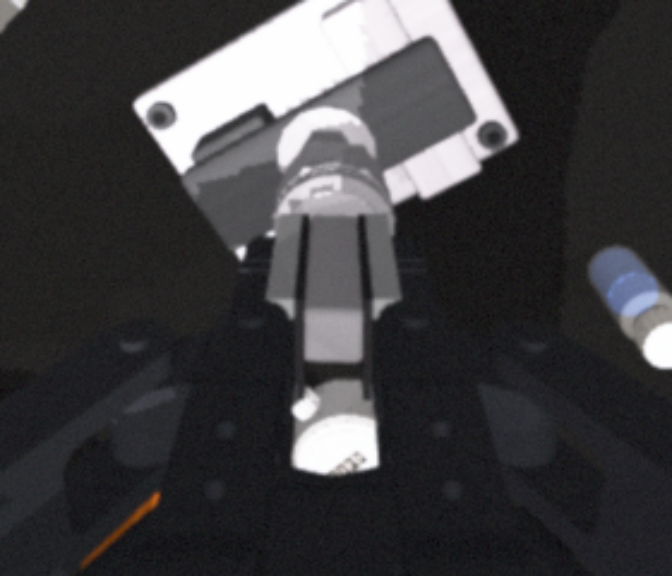

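>>> servo_tool:
  increments:
    - {"dx": 0.0, "dy": -0.2, "dz": -0.5, "ax": 0, "ay": 0, "az": 0, "claw": 1}
    - {"dx": 0.0, "dy": -0.2, "dz": -1, "ax": 0, "ay": 0, "az": 0, "claw": 1}
    - {"dx": 0.0, "dy": -0.2, "dz": -1.2, "ax": 0, "ay": 0, "az": 0, "claw": 1}
    - {"dx": 0.0, "dy": -0.2, "dz": -1.2, "ax": 0, "ay": 0, "az": 0, "claw": 1}
    - {"dx": 0.0, "dy": -0.2, "dz": -1.2, "ax": 0, "ay": 0, "az": 0, "claw": 1}
    - {"dx": 0.0, "dy": -0.2, "dz": -1.2, "ax": 0, "ay": 0, "az": 0, "claw": 1}

```text
clock: 5.67
eef_pos: [590.6, -84.6, 99.1]
tool_rot: [-1.571, -0.0, -0.252]
force: [0.3, 0.3, -1.0]
width: 10.9
```

>>> servo_tool:
  increments:
    - {"dx": 0, "dy": 0.18, "dz": 0, "ax": 0, "ay": 0, "az": 0, "claw": 1}
    - {"dx": 0, "dy": 0.18, "dz": -0.2, "ax": 0, "ay": 0, "az": 0, "claw": 1}
    - {"dx": 0, "dy": 0.18, "dz": -0.4, "ax": 0, "ay": 0, "az": 0, "claw": 1}
    - {"dx": 0, "dy": 0.18, "dz": -0.6, "ax": 0, "ay": 0, "az": 0, "claw": 1}
    - {"dx": 0, "dy": 0.18, "dz": -0.8, "ax": 0, "ay": 0, "az": 0, "claw": 1}
    - {"dx": 0, "dy": 0.18, "dz": -1.0, "ax": 0, "ay": 0, "az": 0, "claw": 1}
    - {"dx": 0, "dy": 0.18, "dz": -1.0, "ax": 0, "ay": 0, "az": 0, "claw": 1}

```text
clock: 6.25
eef_pos: [591.2, -82.9, 91.7]
tool_rot: [-1.57, -0.002, -0.252]
force: [-5.3, 1.3, 19.5]
width: 10.8
```

>>> servo_tool:
  increments:
    - {"dx": -0.1, "dy": 0, "dz": 0, "ax": 0, "ay": 0, "az": 0, "claw": 1}
    - {"dx": -0.1, "dy": 0, "dz": 0, "ax": 0, "ay": 0, "az": 0, "claw": 1}
    - {"dx": -0.1, "dy": 0, "dz": 0, "ax": 0, "ay": 0, "az": 0, "claw": 1}

```text
clock: 6.5
eef_pos: [591.0, -82.9, 91.8]
tool_rot: [-1.57, -0.003, -0.252]
force: [-3.0, 1.5, 17.5]
width: 11.2
```

```bash
python3 - <<'E'
from h import *
s=read_state(); print(s['clock'],s['eef_pos'],s['tool_rot'],s['force'],s['torque'],s['width'])
E
```

```text
6.5 [591.01718392 -82.94352577  91.77652159] [-1.5698191  -0.0034763  -0.25198113] [-2.97756567  1.5474987  17.50720613] [0.32387072 0.79554261 0.03317906] 11.151770555231009
```

>>> servo_tool:
  increments:
    - {"dx": -0.1, "dy": 0.05, "dz": 0, "ax": 0, "ay": 0, "az": 0, "claw": 1}
    - {"dx": -0.15, "dy": 0.1, "dz": 0, "ax": 0, "ay": 0, "az": 0, "claw": 1}
    - {"dx": -0.15, "dy": 0.1, "dz": 0, "ax": 0, "ay": 0, "az": 0, "claw": 1}

```text
clock: 6.75
eef_pos: [590.7, -82.8, 91.8]
tool_rot: [-1.57, -0.006, -0.252]
force: [-1.9, -1.1, 15.0]
width: 11.0
```

>>> servo_tool:
  increments:
    - {"dx": 0, "dy": 0, "dz": 0, "ax": 0, "ay": 0, "az": -0.11, "claw": 1}
    - {"dx": 0, "dy": 0, "dz": 0, "ax": 0, "ay": 0, "az": -0.22, "claw": 1}
    - {"dx": 0, "dy": 0, "dz": 0, "ax": 0, "ay": 0, "az": -0.33, "claw": 1}
    - {"dx": 0, "dy": 0, "dz": 0, "ax": 0, "ay": 0, "az": -0.44, "claw": 1}
    - {"dx": 0, "dy": 0, "dz": 0, "ax": 0, "ay": 0, "az": -0.52, "claw": 1}
    - {"dx": 0, "dy": 0, "dz": 0, "ax": 0, "ay": 0, "az": -0.52, "claw": 1}

```text
clock: 7.25
eef_pos: [591.0, -83.0, 92.0]
tool_rot: [-1.567, -0.006, -0.776]
force: [-0.2, -0.8, 16.3]
width: 11.4
```

```bash
python3 - <<'E'
from h import *
s=read_state(); print(s['clock'],s['eef_pos'],s['tool_rot'],s['force'],s['torque'],s['width'])
E
```

```text
7.25 [590.99271011 -82.97714693  92.03729429] [-1.56728987 -0.00594624 -0.77562333] [-0.18580989 -0.79367642 16.32279641] [-0.11938159  0.26360275 -0.06523042] 11.419562784801476
```

>>> servo_tool:
  increments:
    - {"dx": 0.2, "dy": 0, "dz": 0, "ax": 0, "ay": 0, "az": 0, "claw": 1}
    - {"dx": 0.2, "dy": 0.2, "dz": 0, "ax": 0, "ay": 0, "az": 0, "claw": 1}
    - {"dx": -0.2, "dy": 0.2, "dz": 0, "ax": 0, "ay": 0, "az": 0, "claw": 1}
    - {"dx": -0.25, "dy": 0, "dz": 0, "ax": 0, "ay": 0, "az": 0, "claw": 1}
    - {"dx": -0.2, "dy": -0.2, "dz": 0, "ax": 0, "ay": 0, "az": 0, "claw": 1}
    - {"dx": 0.2, "dy": -0.2, "dz": 0, "ax": 0, "ay": 0, "az": 0, "claw": 1}
    - {"dx": 0, "dy": 0, "dz": 0, "ax": 0, "ay": 0, "az": 0, "claw": 1}

```text
clock: 7.83
eef_pos: [590.1, -82.5, 92.0]
tool_rot: [-1.568, -0.003, -0.772]
force: [-0.3, -2.1, 16.8]
width: 10.6
```

```bash
python3 - <<'E'
from h import *
s=read_state(); print(s['clock'],s['eef_pos'],s['tool_rot'],s['force'],s['torque'],s['width'])
d=grab('wrist','w7'); c=d['color'][150:390,180:460]; cv2.imwrite('pics/c12.png',cv2.resize(c,None,fx=2.4,fy=2.4)[:,:,::-1])
E
```

```text
7.8333 [590.08309697 -82.50586058  91.97027062] [-1.56794704 -0.00319799 -0.77201766] [-0.33277624 -2.09657782 16.79210179] [-0.47128056  0.12592957 -0.0239482 ] 10.647478442180526
```

View pics/c12.png

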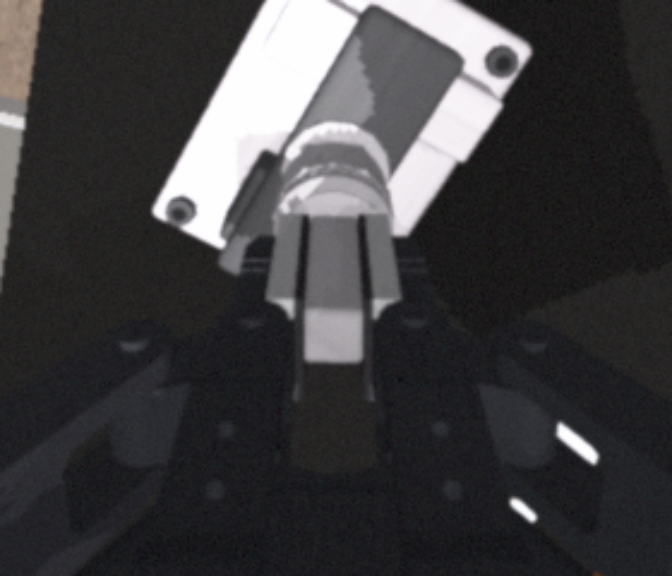

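>>> servo_tool:
  increments:
    - {"dx": 0, "dy": 0, "dz": 0, "ax": 0, "ay": 0, "az": 0.12, "claw": 1}
    - {"dx": 0, "dy": 0, "dz": 0, "ax": 0, "ay": 0, "az": 0.24, "claw": 1}
    - {"dx": 0, "dy": 0, "dz": 0, "ax": 0, "ay": 0, "az": 0.36, "claw": 1}
    - {"dx": 0, "dy": 0, "dz": 0, "ax": 0, "ay": 0, "az": 0.48, "claw": 1}
    - {"dx": 0.2, "dy": 0, "dz": 0, "ax": 0, "ay": 0, "az": 0.52, "claw": 1}
    - {"dx": 0.2, "dy": 0.2, "dz": 0, "ax": 0, "ay": 0, "az": 0.52, "claw": 1}
    - {"dx": -0.2, "dy": 0.2, "dz": 0, "ax": 0, "ay": 0, "az": 0.52, "claw": 1}
    - {"dx": -0.25, "dy": 0, "dz": 0, "ax": 0, "ay": 0, "az": 0.52, "claw": 1}

```text
clock: 8.55
eef_pos: [590.2, -82.7, 91.9]
tool_rot: [-1.569, -0.011, -0.252]
force: [3.6, 1.9, 10.9]
width: 11.0
```

>>> servo_tool:
  increments:
    - {"dx": 0.0, "dy": -0.2, "dz": 0, "ax": 0, "ay": 0, "az": 0, "claw": 1}
    - {"dx": 0.2, "dy": -0.2, "dz": 0, "ax": 0, "ay": 0, "az": 0, "claw": 1}
    - {"dx": 0.35, "dy": -0.2, "dz": 0, "ax": 0, "ay": 0, "az": 0, "claw": 1}
    - {"dx": 0.25, "dy": 0, "dz": 0, "ax": 0, "ay": 0, "az": 0, "claw": 1}

```text
clock: 8.88
eef_pos: [590.7, -82.5, 91.8]
tool_rot: [-1.57, -0.006, -0.252]
force: [-0.8, -3.5, 14.9]
width: 10.7
```

>>> servo_tool:
  increments:
    - {"dx": 0, "dy": 0, "dz": 2.5, "ax": 0, "ay": 0, "az": 0, "claw": 1}
    - {"dx": -0.8, "dy": 1.8, "dz": 4, "ax": 0, "ay": 0, "az": -0.05, "claw": 1}
    - {"dx": -2.5, "dy": 5.4, "dz": 4, "ax": 0, "ay": 0, "az": -0.12, "claw": 1}
    - {"dx": -4.2, "dy": 9, "dz": 3.5, "ax": 0, "ay": 0, "az": -0.19, "claw": 1}
    - {"dx": -5.8, "dy": 12.6, "dz": 2, "ax": 0, "ay": 0, "az": -0.25, "claw": 1}
    - {"dx": -7.0, "dy": 15.4, "dz": 0, "ax": 0, "ay": 0, "az": -0.269, "claw": 1}
    - {"dx": -7.6, "dy": 16.6, "dz": -1.5, "ax": 0, "ay": 0, "az": -0.269, "claw": 1}
    - {"dx": -7.8, "dy": 17, "dz": -2.5, "ax": 0, "ay": 0, "az": -0.269, "claw": 1}

```text
clock: 9.55
eef_pos: [507.7, 91.8, 62.6]
tool_rot: [-1.571, 0.003, -0.515]
force: [0.4, -0.6, -1.3]
width: 11.1
```

>>> servo_tool:
  increments:
    - {"dx": 0, "dy": 0, "dz": -0.8, "ax": 0, "ay": 0, "az": 0, "claw": 1}
    - {"dx": 0, "dy": 0, "dz": -1.4, "ax": 0, "ay": 0, "az": 0, "claw": 1}
    - {"dx": 0, "dy": 0, "dz": -1.8, "ax": 0, "ay": 0, "az": 0, "claw": 1}
    - {"dx": 0, "dy": 0, "dz": -2.0, "ax": 0, "ay": 0, "az": 0, "claw": 1}
    - {"dx": 0, "dy": 0, "dz": -2.0, "ax": 0, "ay": 0, "az": 0, "claw": 1}

```text
clock: 9.97
eef_pos: [510.7, 86.6, 43.9]
tool_rot: [-1.571, -0.001, -0.523]
force: [0.1, 0.4, -1.3]
width: 11.1
```

>>> servo_tool:
  increments:
    - {"dx": 0.1, "dy": 0, "dz": -0.2, "ax": 0, "ay": 0, "az": 0, "claw": 1}
    - {"dx": 0.1, "dy": 0, "dz": -0.4, "ax": 0, "ay": 0, "az": 0, "claw": 1}
    - {"dx": 0.1, "dy": 0, "dz": -0.5, "ax": 0, "ay": 0, "az": 0, "claw": 1}
    - {"dx": 0.1, "dy": 0, "dz": -0.5, "ax": 0, "ay": 0, "az": 0, "claw": 1}

```text
clock: 10.3
eef_pos: [511.6, 87.9, 39.3]
tool_rot: [-1.57, -0.001, -0.521]
force: [-0.1, -1.2, 1.2]
width: 10.8
```

>>> servo_tool:
  increments:
    - {"dx": 0, "dy": 0, "dz": 0, "ax": 0, "ay": 0, "az": 0, "claw": -1}
    - {"dx": 0, "dy": 0, "dz": 0, "ax": 0, "ay": 0, "az": 0, "claw": -1}
    - {"dx": 0, "dy": 0, "dz": 0, "ax": 0, "ay": 0, "az": 0, "claw": -1}
    - {"dx": 0, "dy": 0, "dz": 0, "ax": 0, "ay": 0, "az": 0, "claw": -1}
    - {"dx": 0, "dy": 0, "dz": 3, "ax": 0, "ay": 0, "az": 0, "claw": -1}
    - {"dx": 0, "dy": 0, "dz": 7, "ax": 0, "ay": 0, "az": 0, "claw": -1}
    - {"dx": 0, "dy": 0, "dz": 9, "ax": 0, "ay": 0, "az": 0, "claw": -1}

```text
clock: 10.88
eef_pos: [512.1, 88.1, 131.7]
tool_rot: [-1.569, -0.002, -0.521]
force: [0.7, 0.9, 1.2]
width: 85.4
```

```bash
python3 - <<'E'
from h import *
s=read_state(); print(s['clock'],s['eef_pos'],s['tool_rot'],s['force'],s['width'])
d=grab('wrist','w8')
E
```

```text
10.8833 [512.10008602  88.12463649 131.74063893] [-1.5690528  -0.00208667 -0.52104033] [0.73572539 0.89341804 1.20706281] 85.3518553061857
```

View pics/w8.png

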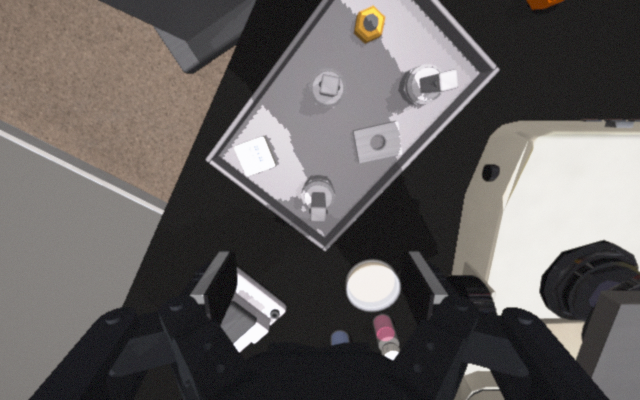

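>>> servo_tool:
  increments:
    - {"dx": -2.5, "dy": 1.7, "dz": 1, "ax": 0, "ay": 0, "az": -0.05, "claw": -1}
    - {"dx": -5, "dy": 3.5, "dz": 1, "ax": 0, "ay": 0, "az": -0.1, "claw": -1}
    - {"dx": -7, "dy": 4.7, "dz": 1, "ax": 0, "ay": 0, "az": -0.15, "claw": -1}
    - {"dx": -7.67, "dy": 5.2, "dz": 1, "ax": 0, "ay": 0, "az": -0.15, "claw": -1}
    - {"dx": -7.67, "dy": 5.2, "dz": 1, "ax": 0, "ay": 0, "az": -0.15, "claw": -1}
    - {"dx": -7.67, "dy": 5.2, "dz": 1, "ax": 0, "ay": 0, "az": -0.15, "claw": -1}

```text
clock: 11.43
eef_pos: [435.2, 140.1, 139.1]
tool_rot: [-1.57, -0.001, -0.669]
force: [0.3, 0.6, 0.2]
width: 85.2
```

```bash
python3 - <<'E'
from h import *
d=grab('wrist','w9');s=read_state(); print(s['clock'],s['eef_pos'],s['tool_rot'],np.round(s['qpos'],2),s['force'])
u,v=proj(d,(435.4,140,72)).astype(int);print(u,v)
c=d['color'][v-40:v+20,u-40:u+40]; cv2.imwrite('pics/c13.png',cv2.resize(c,None,fx=10,fy=10,interpolation=cv2.INTER_CUBIC)[:,:,::-1])
E
```

```text
11.4833 [435.83314306 139.61978074 139.0887655 ] [-1.56982804e+00 -1.55068032e-03 -6.70777688e-01] [-0.54  0.52  0.24  2.14 -0.24  0.51  0.78] [ 0.23856888 -0.03560473  0.68146513]
318 211
```

View pics/c13.png

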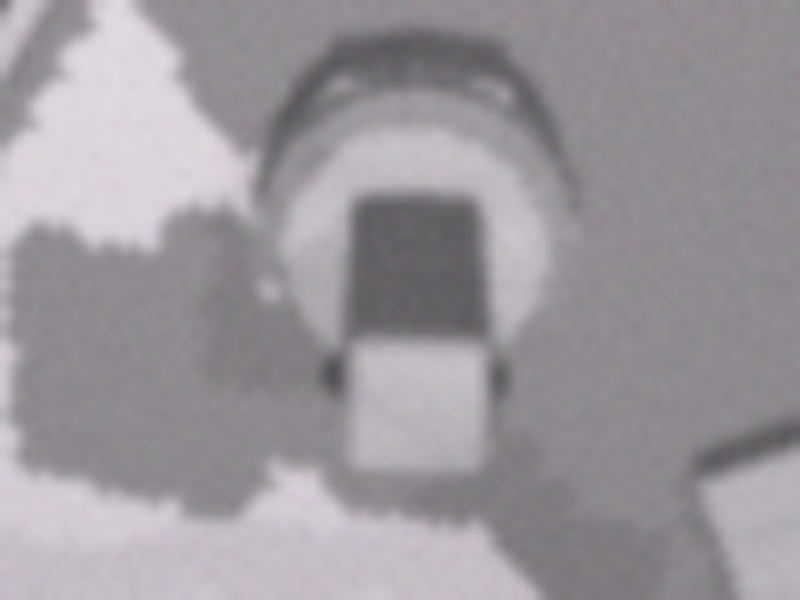

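>>> servo_tool:
  increments:
    - {"dx": 0, "dy": 0, "dz": -4, "ax": 0, "ay": 0, "az": 0, "claw": -1}
    - {"dx": 0, "dy": 0, "dz": -7.5, "ax": 0, "ay": 0, "az": 0, "claw": -1}
    - {"dx": 0, "dy": 0, "dz": -9.3, "ax": 0, "ay": 0, "az": 0, "claw": -0.5}
    - {"dx": 0, "dy": 0, "dz": -9.9, "ax": 0, "ay": 0, "az": 0, "claw": 0}
    - {"dx": 0, "dy": 0, "dz": -9.9, "ax": 0, "ay": 0, "az": 0, "claw": 1}
    - {"dx": 0, "dy": 0, "dz": -9.9, "ax": 0, "ay": 0, "az": 0, "claw": 1}
    - {"dx": 0, "dy": 0, "dz": -9.9, "ax": 0, "ay": 0, "az": 0, "claw": 1}
    - {"dx": 0, "dy": 0, "dz": -9.9, "ax": 0, "ay": 0, "az": 0, "claw": 1}

```text
clock: 12.15
eef_pos: [435.5, 140.2, 41.2]
tool_rot: [-1.569, -0.002, -0.671]
force: [0.5, 1.0, 0.0]
width: 12.4
```

>>> servo_tool:
  increments:
    - {"dx": 0, "dy": 0, "dz": 0, "ax": 0, "ay": 0, "az": 0, "claw": 1}
    - {"dx": 0, "dy": 0, "dz": 0, "ax": 0, "ay": 0, "az": 0, "claw": 1}

```text
clock: 12.32
eef_pos: [435.5, 140.3, 41.3]
tool_rot: [-1.568, -0.002, -0.671]
force: [0.3, -0.4, 7.2]
width: 10.6
```

>>> servo_tool:
  increments:
    - {"dx": 0, "dy": 0, "dz": 3, "ax": 0, "ay": 0, "az": 0, "claw": 1}
    - {"dx": 0, "dy": 0, "dz": 7, "ax": 0, "ay": 0, "az": 0, "claw": 1}
    - {"dx": 1.8, "dy": -2.5, "dz": 9.5, "ax": 0, "ay": 0, "az": -0.05, "claw": 1}
    - {"dx": 4, "dy": -5.8, "dz": 10, "ax": 0, "ay": 0, "az": -0.1, "claw": 1}
    - {"dx": 6.2, "dy": -9, "dz": 10, "ax": 0, "ay": 0, "az": -0.103, "claw": 1}
    - {"dx": 8.4, "dy": -12.2, "dz": 10, "ax": 0, "ay": 0, "az": -0.103, "claw": 1}
    - {"dx": 10.6, "dy": -15.4, "dz": 10, "ax": 0, "ay": 0, "az": -0.103, "claw": 1}
    - {"dx": 12.8, "dy": -18.6, "dz": 9.5, "ax": 0, "ay": 0, "az": -0.103, "claw": 1}

```text
clock: 12.98
eef_pos: [563.7, -47.4, 136.4]
tool_rot: [-1.569, -0.002, -0.773]
force: [0.4, -0.2, -1.3]
width: 10.4
```

>>> servo_tool:
  increments:
    - {"dx": 1.6, "dy": -2.3, "dz": -1, "ax": 0, "ay": 0, "az": 0, "claw": 1}
    - {"dx": 2.4, "dy": -3.3, "dz": -2, "ax": 0, "ay": 0, "az": 0, "claw": 1}
    - {"dx": 2.7, "dy": -3.7, "dz": -2.7, "ax": 0, "ay": 0, "az": 0, "claw": 1}
    - {"dx": 2.7, "dy": -3.7, "dz": -3, "ax": 0, "ay": 0, "az": 0, "claw": 1}
    - {"dx": 2.7, "dy": -3.7, "dz": -3, "ax": 0, "ay": 0, "az": 0, "claw": 1}
    - {"dx": 2.7, "dy": -3.7, "dz": -3, "ax": 0, "ay": 0, "az": 0, "claw": 1}
    - {"dx": 2.7, "dy": -3.7, "dz": -3, "ax": 0, "ay": 0, "az": 0, "claw": 1}

```text
clock: 13.57
eef_pos: [589.0, -80.9, 105.4]
tool_rot: [-1.57, 0.001, -0.771]
force: [-1.2, 0.1, -1.5]
width: 10.6
```

>>> servo_tool:
  increments:
    - {"dx": 0.1, "dy": -0.1, "dz": -0.3, "ax": 0, "ay": 0, "az": 0, "claw": 1}
    - {"dx": 0.15, "dy": -0.15, "dz": -0.4, "ax": 0, "ay": 0, "az": 0, "claw": 1}
    - {"dx": 0.15, "dy": -0.15, "dz": -0.4, "ax": 0, "ay": 0, "az": 0, "claw": 1}

```text
clock: 13.82
eef_pos: [590.9, -84.1, 101.0]
tool_rot: [-1.571, -0.0, -0.773]
force: [-0.4, -0.7, -0.7]
width: 10.8
```

>>> servo_tool:
  increments:
    - {"dx": 0, "dy": 0.1, "dz": 0, "ax": 0, "ay": 0, "az": 0, "claw": 1}
    - {"dx": 0, "dy": 0.1, "dz": -0.2, "ax": 0, "ay": 0, "az": 0, "claw": 1}
    - {"dx": 0, "dy": 0.1, "dz": -0.4, "ax": 0, "ay": 0, "az": 0, "claw": 1}
    - {"dx": 0, "dy": 0.1, "dz": -0.6, "ax": 0, "ay": 0, "az": 0, "claw": 1}
    - {"dx": 0, "dy": 0.1, "dz": -0.8, "ax": 0, "ay": 0, "az": 0, "claw": 1}
    - {"dx": 0, "dy": 0.1, "dz": -1.0, "ax": 0, "ay": 0, "az": 0, "claw": 1}
    - {"dx": 0, "dy": 0.1, "dz": -1.0, "ax": 0, "ay": 0, "az": 0, "claw": 1}

```text
clock: 14.4
eef_pos: [591.5, -83.4, 93.1]
tool_rot: [-1.569, -0.001, -0.774]
force: [-3.3, 1.3, 14.9]
width: 11.2
```

>>> servo_tool:
  increments:
    - {"dx": -0.1, "dy": 0.05, "dz": 0, "ax": 0, "ay": 0, "az": 0, "claw": 1}
    - {"dx": -0.15, "dy": 0.1, "dz": 0, "ax": 0, "ay": 0, "az": 0, "claw": 1}
    - {"dx": -0.2, "dy": 0.1, "dz": 0, "ax": 0, "ay": 0, "az": 0, "claw": 1}
    - {"dx": -0.2, "dy": 0.1, "dz": 0, "ax": 0, "ay": 0, "az": 0, "claw": 1}

```text
clock: 14.73
eef_pos: [591.1, -83.1, 93.2]
tool_rot: [-1.568, -0.004, -0.774]
force: [-1.4, 0.0, 11.9]
width: 10.9
```

Wiggle here, then rotate +30° and wiggle again.

>>> servo_tool:
  increments:
    - {"dx": -0.2, "dy": 0, "dz": -0.1, "ax": 0, "ay": 0, "az": 0, "claw": 1}
    - {"dx": -0.2, "dy": 0.2, "dz": -0.1, "ax": 0, "ay": 0, "az": 0, "claw": 1}
    - {"dx": 0, "dy": 0.3, "dz": -0.1, "ax": 0, "ay": 0, "az": 0, "claw": 1}
    - {"dx": 0.2, "dy": 0.2, "dz": -0.1, "ax": 0, "ay": 0, "az": 0, "claw": 1}
    - {"dx": 0.2, "dy": -0.1, "dz": -0.1, "ax": 0, "ay": 0, "az": 0, "claw": 1}
    - {"dx": 0, "dy": -0.2, "dz": -0.1, "ax": 0, "ay": 0, "az": 0, "claw": 1}
    - {"dx": -0.1, "dy": 0, "dz": -0.1, "ax": 0, "ay": 0, "az": 0, "claw": 1}

```text
clock: 15.32
eef_pos: [590.9, -82.8, 93.1]
tool_rot: [-1.566, -0.005, -0.774]
force: [0.6, -1.4, 14.9]
width: 10.4
```

>>> servo_tool:
  increments:
    - {"dx": 0, "dy": 0, "dz": 0, "ax": 0, "ay": 0, "az": 0.11, "claw": 1}
    - {"dx": 0, "dy": 0, "dz": 0, "ax": 0, "ay": 0, "az": 0.22, "claw": 1}
    - {"dx": 0, "dy": 0, "dz": 0, "ax": 0, "ay": 0, "az": 0.33, "claw": 1}
    - {"dx": 0, "dy": 0, "dz": 0, "ax": 0, "ay": 0, "az": 0.44, "claw": 1}
    - {"dx": 0, "dy": 0, "dz": 0, "ax": 0, "ay": 0, "az": 0.52, "claw": 1}
    - {"dx": 0, "dy": 0, "dz": 0, "ax": 0, "ay": 0, "az": 0.52, "claw": 1}

```text
clock: 15.82
eef_pos: [590.9, -82.8, 92.7]
tool_rot: [-1.569, -0.007, -0.251]
force: [-0.5, 1.3, 12.9]
width: 10.9
```

>>> servo_tool:
  increments:
    - {"dx": -0.2, "dy": 0, "dz": -0.1, "ax": 0, "ay": 0, "az": 0, "claw": 1}
    - {"dx": -0.2, "dy": 0.2, "dz": -0.1, "ax": 0, "ay": 0, "az": 0, "claw": 1}
    - {"dx": 0, "dy": 0.3, "dz": -0.1, "ax": 0, "ay": 0, "az": 0, "claw": 1}
    - {"dx": 0.2, "dy": 0.2, "dz": -0.1, "ax": 0, "ay": 0, "az": 0, "claw": 1}
    - {"dx": 0.2, "dy": -0.1, "dz": -0.1, "ax": 0, "ay": 0, "az": 0, "claw": 1}
    - {"dx": 0, "dy": -0.2, "dz": -0.1, "ax": 0, "ay": 0, "az": 0, "claw": 1}
    - {"dx": -0.1, "dy": 0, "dz": -0.1, "ax": 0, "ay": 0, "az": 0, "claw": 1}

```text
clock: 16.4
eef_pos: [590.7, -82.6, 92.6]
tool_rot: [-1.569, -0.009, -0.254]
force: [1.0, -2.2, 16.4]
width: 10.9
```

```bash
python3 - <<'E'
from h import *
s=read_state(); print(s['clock'],s['eef_pos'],s['tool_rot'],s['force'],s['torque'],s['width'])
d=grab('wrist','w10'); c=d['color'][150:390,180:460]; cv2.imwrite('pics/c14.png',cv2.resize(c,None,fx=2.4,fy=2.4)[:,:,::-1])
E
```

```text
16.4 [590.7499782  -82.59060571  92.60816047] [-1.56870507 -0.00871975 -0.25406635] [ 1.01106212 -2.19142482 16.41717426] [-0.46703165 -0.16221582 -0.03147902] 10.901598400051263
```

View pics/c14.png

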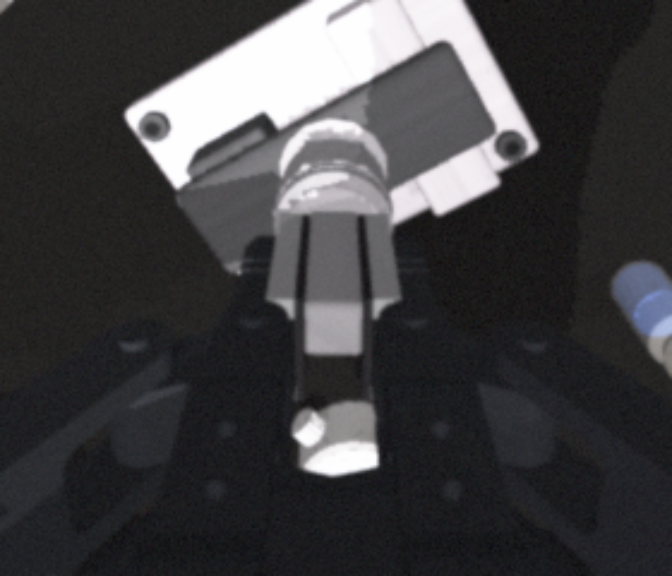

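>>> servo_tool:
  increments:
    - {"dx": 0, "dy": 0, "dz": 2.5, "ax": 0, "ay": 0, "az": 0, "claw": 1}
    - {"dx": -0.8, "dy": 1.2, "dz": 4.5, "ax": 0, "ay": 0, "az": -0.08, "claw": 1}
    - {"dx": -2.8, "dy": 4, "dz": 5, "ax": 0, "ay": 0, "az": -0.18, "claw": 1}
    - {"dx": -5, "dy": 7.2, "dz": 5, "ax": 0, "ay": 0, "az": -0.29, "claw": 1}
    - {"dx": -7.2, "dy": 10.4, "dz": 5, "ax": 0, "ay": 0, "az": -0.39, "claw": 1}
    - {"dx": -9.4, "dy": 13.5, "dz": 5, "ax": 0, "ay": 0, "az": -0.417, "claw": 1}
    - {"dx": -11.6, "dy": 16.7, "dz": 4.5, "ax": 0, "ay": 0, "az": -0.417, "claw": 1}
    - {"dx": -13.6, "dy": 19.6, "dz": 3, "ax": 0, "ay": 0, "az": -0.417, "claw": 1}

```text
clock: 17.12
eef_pos: [450.8, 115.5, 120.2]
tool_rot: [-1.568, -0.002, -0.671]
force: [0.7, 1.5, -1.8]
width: 11.1
```

>>> servo_tool:
  increments:
    - {"dx": -1.2, "dy": 1.8, "dz": -2, "ax": 0, "ay": 0, "az": 0, "claw": 1}
    - {"dx": -1.7, "dy": 2.5, "dz": -4, "ax": 0, "ay": 0, "az": 0, "claw": 1}
    - {"dx": -1.9, "dy": 2.7, "dz": -5.5, "ax": 0, "ay": 0, "az": 0, "claw": 1}
    - {"dx": -1.9, "dy": 2.7, "dz": -6.5, "ax": 0, "ay": 0, "az": 0, "claw": 1}
    - {"dx": -1.9, "dy": 2.7, "dz": -6.8, "ax": 0, "ay": 0, "az": 0, "claw": 1}
    - {"dx": -1.9, "dy": 2.7, "dz": -6.8, "ax": 0, "ay": 0, "az": 0, "claw": 1}

```text
clock: 17.62
eef_pos: [431.6, 140.3, 50.4]
tool_rot: [-1.572, 0.001, -0.671]
force: [0.3, -0.6, -1.5]
width: 11.2
```

>>> servo_tool:
  increments:
    - {"dx": 0.3, "dy": 0, "dz": -0.4, "ax": 0, "ay": 0, "az": 0, "claw": 1}
    - {"dx": 0.3, "dy": 0, "dz": -0.7, "ax": 0, "ay": 0, "az": 0, "claw": 1}
    - {"dx": 0.3, "dy": 0, "dz": -0.9, "ax": 0, "ay": 0, "az": 0, "claw": 1}
    - {"dx": 0.3, "dy": 0, "dz": -1.0, "ax": 0, "ay": 0, "az": 0, "claw": 1}
    - {"dx": 0.3, "dy": 0, "dz": -1.0, "ax": 0, "ay": 0, "az": 0, "claw": 1}

```text
clock: 18.03
eef_pos: [435.2, 140.5, 41.3]
tool_rot: [-1.57, -0.0, -0.671]
force: [-1.0, 0.8, -0.1]
width: 11.3
```

>>> servo_tool:
  increments:
    - {"dx": 0, "dy": 0, "dz": -0.05, "ax": 0, "ay": 0, "az": 0, "claw": 1}
    - {"dx": 0, "dy": 0, "dz": -0.05, "ax": 0, "ay": 0, "az": 0, "claw": -1}
    - {"dx": 0, "dy": 0, "dz": 0, "ax": 0, "ay": 0, "az": 0, "claw": -1}
    - {"dx": 0, "dy": 0, "dz": 0, "ax": 0, "ay": 0, "az": 0, "claw": -1}
    - {"dx": 0, "dy": 0, "dz": 0, "ax": 0, "ay": 0, "az": 0, "claw": -1}
    - {"dx": 0, "dy": 0, "dz": 3, "ax": 0, "ay": 0, "az": 0, "claw": -1}
    - {"dx": 0, "dy": 0, "dz": 7, "ax": 0, "ay": 0, "az": 0, "claw": -1}
    - {"dx": 0, "dy": 0, "dz": 9, "ax": 0, "ay": 0, "az": 0, "claw": -1}

```text
clock: 18.7
eef_pos: [435.6, 140.6, 133.4]
tool_rot: [-1.569, -0.001, -0.671]
force: [1.8, 1.0, 0.4]
width: 85.3
```

>>> servo_tool:
  increments:
    - {"dx": 1.2, "dy": 2.3, "dz": 1, "ax": 0, "ay": 0, "az": 0.1, "claw": -1}
    - {"dx": 2.4, "dy": 4.7, "dz": 1, "ax": 0, "ay": 0, "az": 0.2, "claw": -1}
    - {"dx": 3.3, "dy": 6.4, "dz": 1, "ax": 0, "ay": 0, "az": 0.3, "claw": -1}
    - {"dx": 3.6, "dy": 6.9, "dz": 1, "ax": 0, "ay": 0, "az": 0.383, "claw": -1}
    - {"dx": 3.6, "dy": 6.95, "dz": 1, "ax": 0, "ay": 0, "az": 0.383, "claw": -1}
    - {"dx": 3.6, "dy": 6.95, "dz": 1, "ax": 0, "ay": 0, "az": 0.383, "claw": -1}

```text
clock: 19.2
eef_pos: [470.3, 209.8, 140.7]
tool_rot: [-1.571, 0.001, -0.29]
force: [0.4, -0.2, -0.3]
width: 85.7
```

```bash
python3 - <<'E'
from h import *
d=grab('wrist','w11');s=read_state(); print(s['clock'],s['eef_pos'],s['tool_rot'],np.round(s['qpos'],2),s['force'])
u,v=proj(d,(472,209.9,72)).astype(int);print(u,v)
c=d['color'][v-40:v+20,u-40:u+40]; cv2.imwrite('pics/c15.png',cv2.resize(c,None,fx=10,fy=10,interpolation=cv2.INTER_CUBIC)[:,:,::-1])
E
```

```text
19.25 [470.14618068 209.14015012 140.69651486] [-1.57204219e+00  9.77871819e-04 -2.90729441e-01] [-0.59  0.58  0.18  1.98 -0.17  0.6   0.98] [ 0.23488143  0.40031008 -0.26125022]
319 212
```

View pics/c15.png

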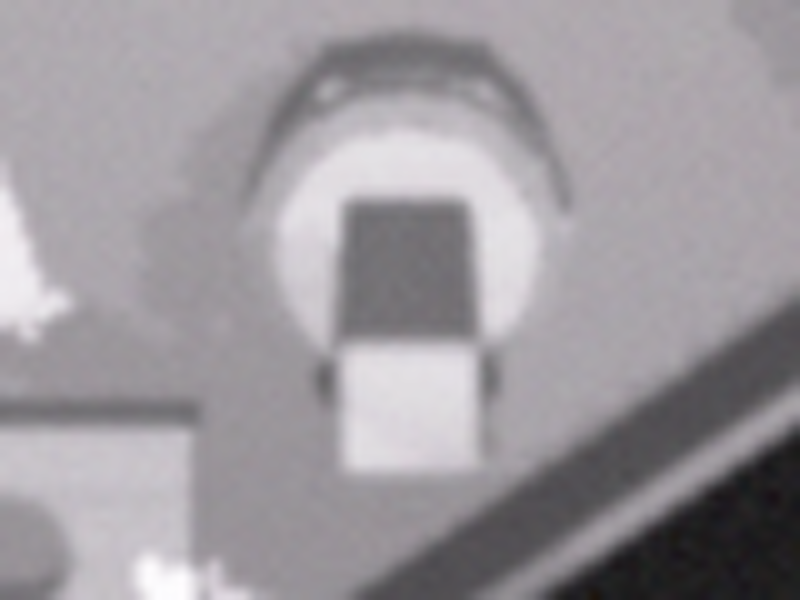

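View pics/w11.png

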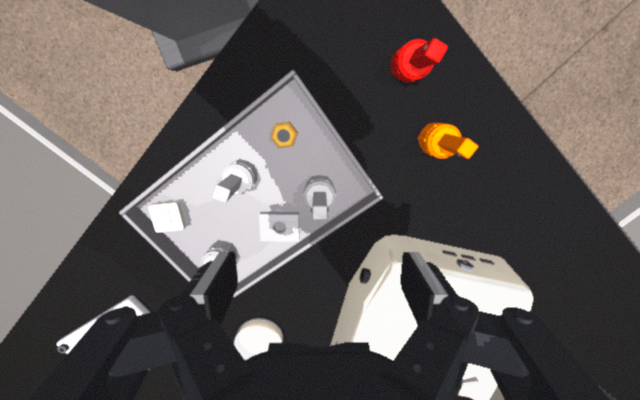

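>>> servo_tool:
  increments:
    - {"dx": 0.1, "dy": 0.05, "dz": -4, "ax": 0, "ay": 0, "az": 0, "claw": -1}
    - {"dx": 0.1, "dy": 0.05, "dz": -7.5, "ax": 0, "ay": 0, "az": 0, "claw": -1}
    - {"dx": 0.1, "dy": 0.05, "dz": -9.3, "ax": 0, "ay": 0, "az": 0, "claw": -0.5}
    - {"dx": 0.1, "dy": 0.05, "dz": -10, "ax": 0, "ay": 0, "az": 0, "claw": 0}
    - {"dx": 0.1, "dy": 0.05, "dz": -10, "ax": 0, "ay": 0, "az": 0, "claw": 1}
    - {"dx": 0.1, "dy": 0.05, "dz": -10, "ax": 0, "ay": 0, "az": 0, "claw": 1}
    - {"dx": 0.1, "dy": 0.05, "dz": -10, "ax": 0, "ay": 0, "az": 0, "claw": 1}
    - {"dx": 0.1, "dy": 0.05, "dz": -10, "ax": 0, "ay": 0, "az": 0, "claw": 1}

```text
clock: 19.92
eef_pos: [472.8, 210.8, 42.4]
tool_rot: [-1.569, -0.002, -0.288]
force: [1.0, 0.1, 1.6]
width: 12.4
```

>>> servo_tool:
  increments:
    - {"dx": 0, "dy": 0, "dz": 0, "ax": 0, "ay": 0, "az": 0, "claw": 1}
    - {"dx": 0, "dy": 0, "dz": 0, "ax": 0, "ay": 0, "az": 0, "claw": 1}

```text
clock: 20.08
eef_pos: [472.8, 210.9, 42.4]
tool_rot: [-1.569, -0.002, -0.288]
force: [0.0, -0.3, 7.3]
width: 11.0
```

>>> servo_tool:
  increments:
    - {"dx": 0, "dy": 0, "dz": 3, "ax": 0, "ay": 0, "az": 0, "claw": 1}
    - {"dx": 0, "dy": 0, "dz": 7, "ax": 0, "ay": 0, "az": 0, "claw": 1}
    - {"dx": 1, "dy": -2.5, "dz": 9.5, "ax": 0, "ay": 0, "az": 0.037, "claw": 1}
    - {"dx": 2.5, "dy": -6.2, "dz": 10.5, "ax": 0, "ay": 0, "az": 0.037, "claw": 1}
    - {"dx": 4, "dy": -10, "dz": 10.5, "ax": 0, "ay": 0, "az": 0.037, "claw": 1}
    - {"dx": 5.5, "dy": -13.7, "dz": 10.5, "ax": 0, "ay": 0, "az": 0.037, "claw": 1}
    - {"dx": 7, "dy": -17.4, "dz": 10.5, "ax": 0, "ay": 0, "az": 0.037, "claw": 1}
    - {"dx": 8.5, "dy": -21.2, "dz": 10.5, "ax": 0, "ay": 0, "az": 0.037, "claw": 1}

```text
clock: 20.75
eef_pos: [557.1, -2.9, 146.6]
tool_rot: [-1.57, -0.0, -0.25]
force: [0.8, 0.4, -2.0]
width: 10.7
```

>>> servo_tool:
  increments:
    - {"dx": 1.4, "dy": -3.5, "dz": -0.5, "ax": 0, "ay": 0, "az": 0, "claw": 1}
    - {"dx": 2.4, "dy": -6, "dz": -1.5, "ax": 0, "ay": 0, "az": 0, "claw": 1}
    - {"dx": 3.0, "dy": -7.5, "dz": -2.5, "ax": 0, "ay": 0, "az": 0, "claw": 1}
    - {"dx": 3.2, "dy": -8, "dz": -3.2, "ax": 0, "ay": 0, "az": 0, "claw": 1}
    - {"dx": 3.2, "dy": -8, "dz": -3.6, "ax": 0, "ay": 0, "az": 0, "claw": 1}
    - {"dx": 3.2, "dy": -8, "dz": -3.6, "ax": 0, "ay": 0, "az": 0, "claw": 1}
    - {"dx": 3.2, "dy": -8, "dz": -3.6, "ax": 0, "ay": 0, "az": 0, "claw": 1}
    - {"dx": 3.2, "dy": -8, "dz": -3.6, "ax": 0, "ay": 0, "az": 0, "claw": 1}

```text
clock: 21.42
eef_pos: [588.8, -79.2, 110.4]
tool_rot: [-1.57, 0.0, -0.248]
force: [-0.5, -0.1, -1.3]
width: 11.5
```

>>> servo_tool:
  increments:
    - {"dx": 0.1, "dy": -0.1, "dz": -0.4, "ax": 0, "ay": 0, "az": 0, "claw": 1}
    - {"dx": 0.1, "dy": -0.2, "dz": -0.7, "ax": 0, "ay": 0, "az": 0, "claw": 1}
    - {"dx": 0.1, "dy": -0.2, "dz": -0.8, "ax": 0, "ay": 0, "az": 0, "claw": 1}
    - {"dx": 0.1, "dy": -0.2, "dz": -0.8, "ax": 0, "ay": 0, "az": 0, "claw": 1}

```text
clock: 21.75
eef_pos: [589.5, -83.3, 101.7]
tool_rot: [-1.571, 0.001, -0.251]
force: [-0.3, 1.4, -1.4]
width: 10.8
```

>>> servo_tool:
  increments:
    - {"dx": 0.1, "dy": 0, "dz": 0, "ax": 0, "ay": 0, "az": 0, "claw": 1}
    - {"dx": 0.1, "dy": 0, "dz": -0.2, "ax": 0, "ay": 0, "az": 0, "claw": 1}
    - {"dx": 0.1, "dy": 0, "dz": -0.4, "ax": 0, "ay": 0, "az": 0, "claw": 1}
    - {"dx": 0.1, "dy": 0, "dz": -0.6, "ax": 0, "ay": 0, "az": 0, "claw": 1}
    - {"dx": 0.1, "dy": 0, "dz": -0.8, "ax": 0, "ay": 0, "az": 0, "claw": 1}
    - {"dx": 0.1, "dy": 0, "dz": -1.0, "ax": 0, "ay": 0, "az": 0, "claw": 1}
    - {"dx": 0.1, "dy": 0, "dz": -1.0, "ax": 0, "ay": 0, "az": 0, "claw": 1}

```text
clock: 22.33
eef_pos: [590.9, -83.2, 91.6]
tool_rot: [-1.571, 0.0, -0.251]
force: [0.5, 1.2, -1.6]
width: 11.0
```

>>> servo_tool:
  increments:
    - {"dx": 0, "dy": 0.02, "dz": -0.2, "ax": 0, "ay": 0, "az": 0, "claw": 1}
    - {"dx": 0, "dy": 0.02, "dz": -0.4, "ax": 0, "ay": 0, "az": 0, "claw": 1}
    - {"dx": 0, "dy": 0.02, "dz": -0.6, "ax": 0, "ay": 0, "az": 0, "claw": 1}
    - {"dx": 0, "dy": 0.02, "dz": -0.8, "ax": 0, "ay": 0, "az": 0, "claw": 1}
    - {"dx": 0, "dy": 0.02, "dz": -1.0, "ax": 0, "ay": 0, "az": 0, "claw": 1}
    - {"dx": 0, "dy": 0.02, "dz": -1.0, "ax": 0, "ay": 0, "az": 0, "claw": 1}
    - {"dx": 0, "dy": 0.02, "dz": -1.0, "ax": 0, "ay": 0, "az": 0, "claw": 1}

```text
clock: 22.92
eef_pos: [590.9, -83.2, 82.9]
tool_rot: [-1.571, -0.0, -0.251]
force: [-1.8, -0.2, 6.3]
width: 11.1
```

```bash
python3 - <<'E'
from h import *
s=read_state(); print(s['clock'],s['eef_pos'],s['tool_rot'],s['force'],s['torque'],s['width'])
d=grab('wrist','w12'); c=d['color'][150:390,180:460]; cv2.imwrite('pics/c16.png',cv2.resize(c,None,fx=2.4,fy=2.4)[:,:,::-1])
d=grab('scene','s12');c=d['color'][110:290,260:420]; cv2.imwrite('pics/c17.png',cv2.resize(c,None,fx=3.3,fy=3.3,interpolation=cv2.INTER_CUBIC)[:,:,::-1])
E
```

```text
22.9167 [590.90996772 -83.21086082  82.90149967] [-1.57057642e+00 -2.33366914e-04 -2.50853845e-01] [-1.7664579  -0.24159121  6.32744349] [0.17189433 0.39029755 0.02344165] 11.143556231601398
```

View pics/c16.png

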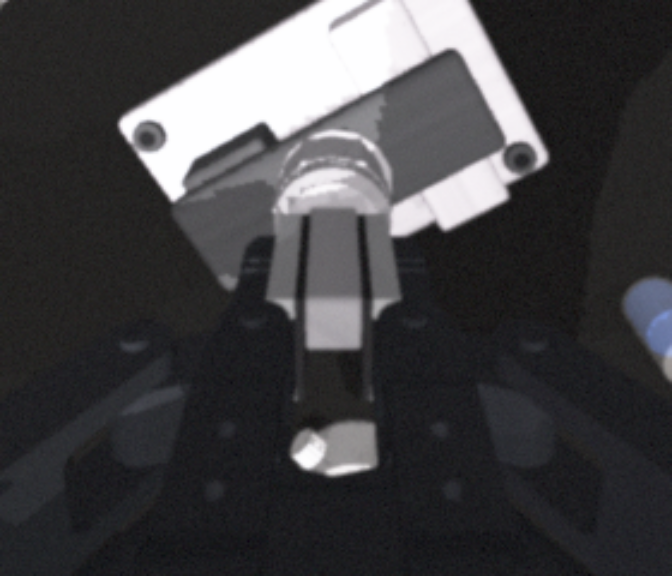

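View pics/c17.png

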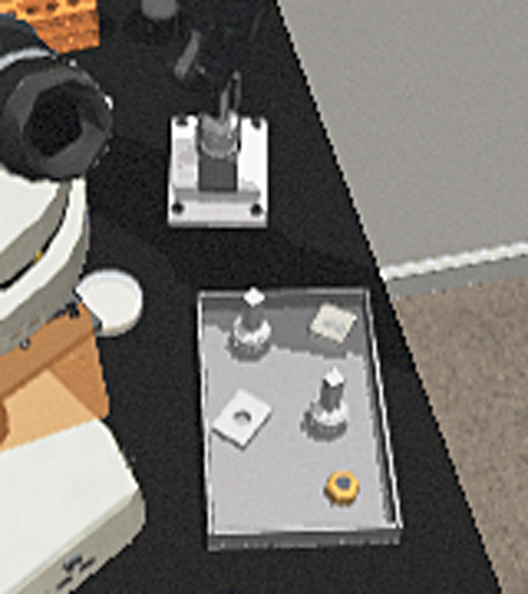

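>>> servo_tool:
  increments:
    - {"dx": 0, "dy": 0, "dz": -0.1, "ax": 0, "ay": 0, "az": 0, "claw": 1}
    - {"dx": 0, "dy": 0, "dz": -0.15, "ax": 0, "ay": 0, "az": 0, "claw": 1}
    - {"dx": 0, "dy": 0, "dz": -0.15, "ax": 0, "ay": 0, "az": 0, "claw": 1}
    - {"dx": 0, "dy": 0, "dz": -0.15, "ax": 0, "ay": 0, "az": 0, "claw": 1}

```text
clock: 23.35
eef_pos: [591.0, -83.3, 82.9]
tool_rot: [-1.57, -0.001, -0.251]
force: [-4.5, 1.2, 16.2]
width: 11.0
```

```bash
python3 - <<'E'
from h import *
s=read_state(); print(s['clock'],s['eef_pos'],s['tool_rot'],s['force'],s['width'])
d=grab('wrist','w13'); cv2.imwrite('pics/c18.png',d['color'][:,:,::-1])
E
```

```text
23.35 [591.01467254 -83.2670977   82.85162357] [-1.57029880e+00 -7.91581186e-04 -2.51004487e-01] [-4.51692921  1.19400688 16.15654229] 11.034296413660321
```

View pics/c18.png

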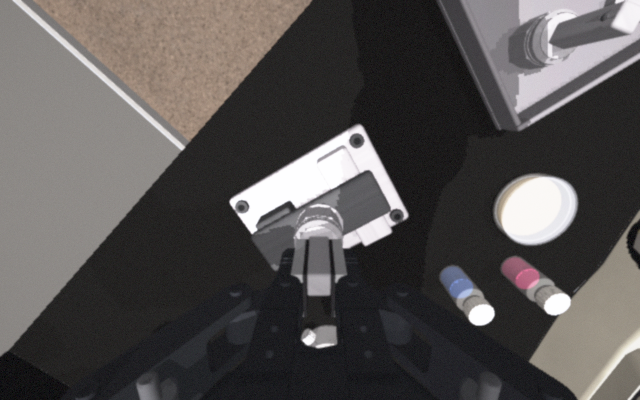

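The socket is seated on the washer. The vials are standing at about (468,295) and (537,285), and one returned socket is visible in the tray at about (550,38). I'm handing in.

```bash
python3 - <<'E'
from h import *
print(finish_job()); s=read_state(); print(s['clock'],s['eef_pos'],s['force'],s['width'])
E
```

```text
the job is handed in; nothing more can be done
None
the job is handed in; nothing more can be done
```

The third socket I tried fits the nut. It is pushed fully down over the nut and was still gripped by its shank when I handed in, at about 23 s of the 72 s allowed. I don't know which of the letters a, b or c it carries.

- **Trials:** I tried the first two sockets in both possible turns, 30° apart, with small sideways shifts. Both stopped about 11–12 mm above the washer, so I set them back standing in the tray. The third went on without catching.
- **Fit:** Contact came at tool height 82.9 mm, exactly where the mouth should meet the washer. An extra push raised the downward force to 16 N without moving it. The tool was upright and about 0.7 mm from the measured nut centre.
- **Grip:** The fingers read about 11 mm on the 12 mm shank. They read the same with all three sockets, so I took it as a sensor offset rather than a loose grip.
- **Rest of the scene:** The last scene picture shows the two rejected sockets standing in the tray, and the last wrist picture shows both vials standing. Earlier pictures put the vials' start positions near (684, 18) and (690, 71) mm. I did not measure them again at the end.

No check failed or disagreed. `finish_job` gave no verdict, and I could not read the state after hand-in.

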